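# Rebuild the strip cutter's arbor after washing

## Robot

A 7-joint arm with a two-finger parallel gripper is mounted at the origin on a cart in front of the work surface, level with it; the furniture and walls round the work are solid. World frame = base frame: x ahead of the robot, y to its left, z up, the work surface at z = 0. Lengths are in m, angles in rad, forces in N, time in s.
With the tool pointing down it reaches from about 0.425 to 0.925 m from the base axis. Payload 6.8 kg.
Tool frame: the origin (TCP) lies midway between the tips of the shut fingers; the grasp point (between the pads) lies 19 mm behind it; z points along the fingers, y is the line along which they close (so a half turn about z gives the same grasp; the last joint's range is limited). The gripper opens to 85 mm and grips with 20 to 120 N. Pads are 22 mm wide; open, the fingers measure 114 mm over their backs; the gripper's body (76 mm by 85 mm) begins 54 mm behind the grasp point. The pads swing forward as they close: fully open they stand 13 mm farther back than shut.
Start: joints at [-1.41, 0.477, 0.022, 1.555, -0.011, 1.109, -0.083], TCP at [0.179, 0.651, 0.231] pointing down, gripper open.
Joint ranges: [-2.96, 2.96], [-0.34, 2.1], [-1.41, 1.46], [0.24, 2.44], [-1.37, 4.51], [0.17, 1.92], [-2.96, 2.96]. Speed limits (rad/s): [2.39, 2.39, 3.14, 3.14, 3.14, 3.14, 3.14].

## Interface

Orientations are given as a rotation vector (axis times angle).
In Python, from bench import get_obs, grab_frame, camera_params, r gives the robot as it stands.
- The arm moves only by the shell command python3 -m jog 'ROWS' [FORCE]. ROWS is JSON, a list of rows, each an object of numbers: "rx", "ry", "rz": the turn, a rotation vector about the world's x, y, z scaled (see below); "x", "y", "z": the shift along the world's x, y, z scaled (see below); "jaw": the opening, from -1 (shut) to 1 (fully open). In form: [{"rx": .., "ry": .., "rz": .., "x": .., "y": .., "z": .., "jaw": ..}, ...]. A call has 1 to 8 rows; each row shifts and turns the commanded pose from where the row before left it; what a row does not reach is not made up. The controller multiplies each number of a shift by 60 mm and each number of a turn by 10 degrees. A row lasts 1/8 s, in which the tool goes at most 62.5 mm and 10.7 degrees, less where a joint would pass 70% of its speed; a pose out of reach is approached as far as the arm can. A call with a number of a shift or a turn outside -1 to 1 is refused whole. A call with a gripper value outside its range is refused whole. The fingers move at their own pace and stop on an object; FORCE is the grip in N (left out, the last holds). Time passes only in rows, so rows that do not move let the fingers close. It gives the time, the measured TCP pose, the force, the opening and the grip force at its end, in the units of the state.
- get_obs(): the state, without advancing time (a new reading comes with each control period).
- grab_frame(name): name is "scene" or "top" or "wrist"; returns the picture (400x640x3 uint8, red, green, blue); there is no depth.
- camera_params(name): a dict with "fx", "fy", "cx", "cy" (pixels), "R" (3x3) and "t" (3): a world point X has camera coordinates R X + t. Camera axes: x right, y down, z forward; pixel columns grow to the right and rows downward; lengths in m; the calibration is good to about 2 mm. A picture is of the moment at which its call begins: read the wrist's pose just before it. camera_params takes no time and is no camera call; for the wrist camera it gives the pose at the moment of the call.
- r.hand_in(): hands the job in; it is judged then, once.
The state is a dict: "clock": time; "joints": joint angles; "qvel": joint speeds; "tau": joint torques, N m; "tcp_pos": TCP position; "orientation": TCP orientation; "contact_force": force on the tool from outside, world axes, zero at the start; "moment": the same for the moment, N m; "grip_width": finger opening in m; "gripper_force": force on a finger pad.
Only numpy, scipy, OpenCV 4.12 (cv2) and the standard library are available. Lean on these libraries where they do the work, as an engineer would, in place of code of your own. Each camera call takes 0.05 s, during which the arm holds its last target. There are 200 camera calls.

## Task

The strip cutter's arbor stands on end in its changeover stand, stripped for washing: thread every spacer ring that is laid out onto it, thickest at the bottom and each next one thinner, and the steel retaining collar on top of them all. Then swing the steady arm home over the end of the arbor and lock it: take the headed pin from its block and push it down through the fork and the arm until its flange seats on the fork. Leave the brush, the blue marker and the spanner where they are.

Things in the scene. Friction and masses are not known exactly. Their poses are not given: they have to be found in the camera images.
- ring_22: blue plastic spacer ring, 22 mm thick, outside diameter 44 mm, bore 21 mm; origin on the axis at its underside, z axis up along the bore. Lies flat on the right-hand table (top at z = 4 mm) at the start. May be absent
- ring_17: yellow plastic spacer ring, 17 mm thick, outside diameter 44 mm, bore 21 mm; origin on the axis at its underside, z axis up along the bore. Lies flat on the right-hand table (top at z = 4 mm) at the start. May be absent
- ring_13: green plastic spacer ring, 13 mm thick, outside diameter 44 mm, bore 21 mm; origin on the axis at its underside, z axis up along the bore. Lies flat on the right-hand table (top at z = 4 mm) at the start. May be absent
- ring_10: red plastic spacer ring, 10 mm thick, outside diameter 44 mm, bore 21 mm; origin on the axis at its underside, z axis up along the bore. Lies flat on the right-hand table (top at z = 4 mm) at the start. May be absent
- ring_7: white plastic spacer ring, 7 mm thick, outside diameter 44 mm, bore 21 mm; origin on the axis at its underside, z axis up along the bore. Lies flat on the right-hand table (top at z = 4 mm) at the start. May be absent
- collar: steel retaining collar with six small dark screws in its upper face, 12 mm thick, outside diameter 44 mm, bore 21 mm; origin on the axis at its underside, z axis up along the bore. Lies flat among the spacer rings on the right-hand table at the start
- stand: fixed changeover stand: grey base plate, x -65 to 45, y -140 to 105 mm, 14 mm thick. Origin on the arbor's axis at table height; x roughly away from the robot, y from the fork to the hinge post. Arbor at the origin, hinge post at y = 80, C-shaped fork at y = -75 (column behind the hole at x 22 to 38, 34 wide, top at z 130), blue pin block at x -42, y -112 mm (32 mm square, top at z 60)
- arbor_seat (a point): centre of the seat on the arbor's 52 mm flange, 20 mm above the table: the lowest part rests here. The arbor is 18 mm thick up to 102 mm above the table, then tapers in 5 mm to a 12 mm end, tip at 121 mm; parts let go once they are on the arbor slide down it. Axes as the stand's
- fork_hole (a point): mouth of the pin hole in the fork's upper plate, 130 mm above the table. Upper plate 122 to 130 mm, lower plate 94 to 102 mm above the table, holes 15 mm wide one above the other; the end of the steady arm fits between them. Axes as the stand's
- steady_pivot (a point): vertical hinge axis of the steady arm, 112 mm above the table. Axes as the stand's
- steady_handle (a point): middle of the upright black grip on the steady arm: 16 mm thick, from 124 to 150 mm above the table, 118 mm from the hinge axis
- steady_arm (a joint): angle of the steady arm, a flat steel bar (z 106 to 118 mm, 26 wide, 172 long). 0: closed on its stop, its slot round the arbor's end, the hole in its end (155 mm from the hinge) in line with the fork's. Opens clockwise seen from above: at angle q the handle lies 118 mm x (-sin q, -cos q) from the pivot in the stand's x, y. Stays where it is left; about 1 N at the handle moves it
- lock_pin: steel headed pin, upright in its block at the start: shank 12 mm thick and 42 mm long with a chamfered foot, then a 25 mm flange 3 mm thick, then a round red head 20 mm thick, from 50 to 67 mm above the foot, top at 69 mm. Origin at the middle of the foot, z axis up along the shank. Seated when the flange rests on the fork's upper plate
- scrub_brush: blue hand brush, 51 x 156 x 50 mm, origin at the middle of its underside; not part of the job
- marker_blue: blue and white marker pen, 17 x 134 x 19 mm, lying flat, origin at the middle of its underside; not part of the job
- spanner: small steel spanner, 25 x 165 x 6 mm, origin at the middle of its underside; not part of the job

How it is judged:
By the outcome, as a careful person would: the job done as asked, in the order asked, and still so for the second after the job is handed in, with the robot touching nothing.
Of ring_22, ring_17, ring_13, ring_10, ring_7 only 3 to 5 are there at a start; the rules pass over those that are not, and their reading is None.
At some moment in a run one of ring_22, ring_17, ring_13, ring_10, ring_7, collar may be knocked a few centimetres aside while the robot is not near it.
It also fails if it takes over 210 s, if anything falls off the work surface, if the arm or the gripper's body presses on something with over 40 N, if the wrist force passes 120 N, or if a joint passes its speed limit or range.

## Working session

There is one attempt and no reset: what is moved stays moved. The work goes in short steps, Python scripts to look and compute and a shell command to move; the robot and the scene stay as the last step left them, time stands still between calls to the robot, and variables do not carry over. Pictures are saved under pics/ and viewed, at most 14 in all, crops included, and the job is handed in when it is done.

```bash
ls; mkdir -p pics
python3 - <<'E'
from bench import *
import cv2,numpy as np
o=get_obs();print(o)
for n in ("scene","top"):
    p=camera_params(n);print(n,p)
    cv2.imwrite(f"pics/{n}0.png",grab_frame(n)[:,:,::-1])
E
```

```text
pics
{'clock': 0.0, 'joints': array([-1.41012041,  0.47780575,  0.02231962,  1.55646699, -0.0114971 ,
        1.10927663, -0.08307877]), 'qvel': array([ 0.00054885,  0.00105579,  0.00023048, -0.00014193, -0.00018201,
       -0.00237826, -0.00010631]), 'tau': array([ 5.81496170e-04, -5.96448255e+01,  1.60839424e+00, -2.81202257e+01,
        1.25180781e-02,  9.41197271e-03,  8.80844368e-06]), 'tcp_pos': array([0.17909282, 0.65019116, 0.23031497]), 'orientation': array([-4.20810606e-01, -3.11316339e+00,  2.86683960e-03]), 'contact_force': array([ 0.00594563, -0.56803155, -0.07793233]), 'moment': array([0.00578023, 0.03769474, 0.05635966]), 'gripper_force': 0.0, 'grip_width': 0.08553380708719613}
scene {'fx': 504.5922623242151, 'fy': 504.5922623242151, 'cx': 323.35742214602766, 'cy': 199.0753466286377, 'R': array([[ 0.57142952, -0.82064983,  0.00146958],
       [-0.57075375, -0.39870895, -0.71782402],
       [ 0.5896681 ,  0.40934707, -0.69622304]]), 't': array([-0.18935981,  0.47221282,  1.0055132 ])}
top {'fx': 458.3542815761288, 'fy': 458.3542815761288, 'cx': 314.9907518803978, 'cy': 199.10621857139378, 'R': array([[-0.02689593, -0.99958792, -0.01002968],
       [-0.99551483,  0.02769401, -0.09046135],
       [ 0.09070183,  0.00755165, -0.99584946]]), 't': array([0.15944158, 0.58763642, 1.25313885])}
```

View pics/top0.png

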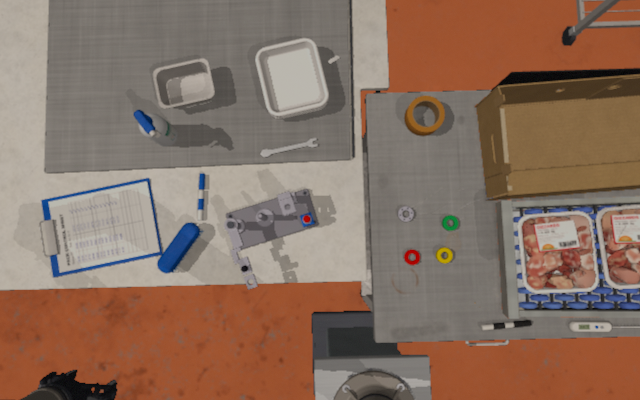

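View pics/scene0.png

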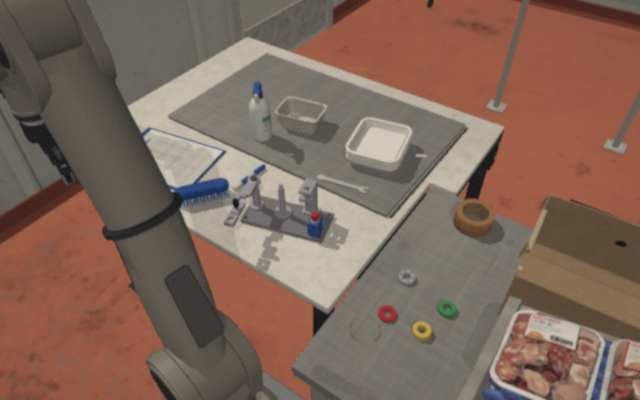

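The top view shows four parts on the right-hand table: grey (407,214), green (451,223), red (412,257) and yellow (445,255). There is also a faint arc at (404,280). The stand's arbor is at (265,216), the pin at (307,219) and the steady arm's end at (250,283). I'll zoom in on the faint arc and the stand.

```bash
cat > h.py <<'E'
from bench import *
import cv2,numpy as np
from scipy.spatial.transform import Rotation as Ro
def ray(p,u,v,z):
    "pixel -> world point on plane z"
    R,t=p["R"],p["t"]; c=-R.T@t
    d=R.T@np.array([(u-p["cx"])/p["fx"],(v-p["cy"])/p["fy"],1.])
    return c+d*(z-c[2])/d[2]
def proj(p,X):
    c=p["R"]@np.asarray(X,float)+p["t"]; return np.array([p["fx"]*c[0]/c[2]+p["cx"],p["fy"]*c[1]/c[2]+p["cy"]])
HSV=dict(red=[((0,150,70),(6,255,255)),((174,150,70),(180,255,255))],yellow=[((20,130,90),(35,255,255))],green=[((50,100,50),(90,255,255))],blue=[((105,130,40),(125,255,255))])
def mask(im,c):
    h=cv2.cvtColor(im,cv2.COLOR_RGB2HSV); m=0
    for a,b in HSV[c]: m=m|cv2.inRange(h,a,b)
    return m
def blobs(m,amin=30):
    cs,_=cv2.findContours(m,cv2.RETR_EXTERNAL,cv2.CHAIN_APPROX_NONE)
    return [(cv2.contourArea(c),c[:,0].mean(0),cv2.minEnclosingCircle(c)) for c in cs if cv2.contourArea(c)>amin]
E
python3 - <<'E'
from h import *
im=cv2.imread("pics/top0.png"); s=cv2.imread("pics/scene0.png")
a=cv2.resize(im[190:300,370:480],(400,400),interpolation=2); b=cv2.resize(im[180:290,215:325],(400,400),interpolation=2)
cv2.imwrite("pics/crop1.png",np.hstack([a,b]))
p=camera_params("top"); rgb=im[:,:,::-1].copy()
for c,z in (("red",.014),("yellow",.021),("green",.017),("blue",.05)):
    for A,m,e in blobs(mask(rgb,c)):
        print(c,A,e[0],e[1],ray(p,*e[0],z).round(4))
print("collar",ray(p,407,214,.016),"arbor",ray(p,265,216,.121),"arc",ray(p,404,280,.004))
E
```

```text
red 47.5 (622.0, 265.0) 8.544103622436523 [ 0.3863 -0.7013  0.014 ]
red 52.5 (615.8297729492188, 254.4042510986328) 7.3065409660339355 [ 0.4158 -0.6869  0.014 ]
red 168.5 (411.65789794921875, 257.02630615234375) 7.921546936035156 [ 0.4236 -0.1214  0.014 ]
red 114.5 (566.2857055664062, 262.0) 13.11264419555664 [ 0.3985 -0.5486  0.014 ]
yellow 192.5 (443.95001220703125, 254.66000366210938) 8.383291244506836 [ 0.428  -0.2095  0.021 ]
green 170.0 (449.7173767089844, 222.8478240966797) 7.935637474060059 [ 0.5156 -0.2313  0.017 ]
blue 94.0 (629.0, 304.5) 10.012592315673828 [ 0.2839 -0.6875  0.05  ]
blue 93.0 (602.5, 305.0) 9.552586555480957 [ 0.2844 -0.617   0.05  ]
blue 69.5 (615.0, 297.0) 9.055485725402832 [ 0.3046 -0.652   0.05  ]
blue 66.5 (589.0, 297.0) 9.055485725402832 [ 0.3063 -0.5829  0.05  ]
blue 59.5 (539.0, 297.5) 8.139510154724121 [ 0.3084 -0.4497  0.05  ]
blue 35.5 (627.5, 289.5) 9.513249397277832 [ 0.3235 -0.687   0.05  ]
blue 63.5 (602.0, 290.5) 9.013978004455566 [ 0.3226 -0.6189  0.05  ]
blue 44.5 (533.0, 211.0) 8.062357902526855 [ 0.5407 -0.4498  0.05  ]
blue 35.5 (582.5, 209.0) 8.558721542358398 [ 0.5424 -0.5843  0.05  ]
blue 31.0 (200.5, 203.5) 5.147915363311768 [0.5864 0.4581 0.05  ]
blue 1368.0 (118.20360565185547, 227.13014221191406) 80.88911437988281 [0.5276 0.6844 0.05  ]
blue 50.5 (201.0, 181.0) 7.280210018157959 [0.6487 0.4564 0.05  ]
blue 214.0 (144.0, 120.5) 13.124505043029785 [0.8238 0.6156 0.05  ]
collar [ 0.54370878 -0.11347113  0.016     ] arbor [0.54304528 0.27286386 0.121     ] arc [ 0.36005324 -0.09909727  0.004     ]
```

View pics/crop1.png

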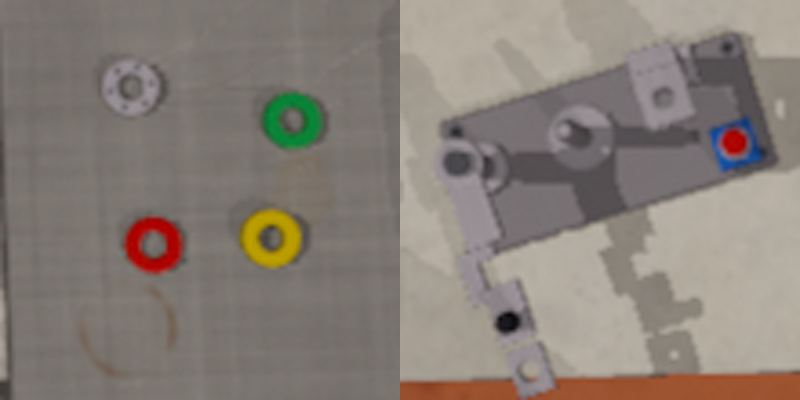

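Three rings are laid out: yellow 17, green 13 and red 10. The collar is the grey part with screws, and the arc is only a stain. Blue and white are absent. Next I'll work out the stand pose.

Run:
```python
from h import *
p=camera_params("top")
cr=lambda u,v:(215+(u-400)*.275,180+v*.275)
P={}
for n,u,v,z in (("arbor",568,129,.121),("fork",664,97,.130),("pivot",457,162,.125),("pin",734,142,.087),("handle",508,321,.150),("armhole",530,370,.118)):
    P[n]=ray(p,*cr(u,v),z); print(n,P[n].round(4))
ey=P["pivot"]-P["fork"]; print("len",np.linalg.norm(ey[:2]),"yaw(y axis) deg",np.degrees(np.arctan2(-ey[0],ey[1])))
o=get_obs(); R=Ro.from_rotvec(o["orientation"]).as_matrix(); print(R.round(3))
w=camera_params("wrist"); print(w["R"].round(3),(-w["R"].T@w["t"]).round(4),w["fx"])
```

```text
arbor [0.5447 0.2827 0.121 ]
fork [0.5649 0.2133 0.13  ]
pivot [0.5232 0.3611 0.125 ]
pin [0.5338 0.1659 0.087 ]
handle [0.4123 0.3224 0.15  ]
armhole [0.376  0.3125 0.118 ]
len 0.15353359206882286 yaw(y axis) deg 15.741408778307594
[[-0.964  0.266 -0.   ]
 [ 0.266  0.964 -0.002]
 [-0.    -0.002 -1.   ]]
[[ 0.265  0.964 -0.001]
 [ 0.929 -0.255  0.269]
 [ 0.259 -0.072 -0.963]] [0.1139 0.6683 0.3739] 330.3935650911974
```

```bash
python3 -m jog '[{"x":0.7,"y":-0.7,"z":0.3,"rz":-0.74},{"x":0.7,"y":-0.7,"z":0.3,"rz":-0.74},{"x":0.7,"y":-0.7,"z":0.3,"rz":-0.74},{"x":0.7,"y":-0.7,"z":0.3,"rz":-0.74},{"x":0.7,"y":-0.7,"z":0.3,"rz":-0.74},{"x":0.7,"y":-0.7,"z":0.3,"rz":-0.74},{"x":0.7,"y":-0.7,"rz":-0.74},{"x":0.7,"y":-0.7,"rz":-0.74}]' 40
python3 -m jog '[{"x":0.2,"y":-0.4},{},{}]'
python3 - <<'E'
from h import *
o=get_obs();R=Ro.from_rotvec(o["orientation"]).as_matrix();print(o["tcp_pos"],R.round(3),o["joints"].round(2))
p=camera_params("wrist");cv2.imwrite("pics/w1.png",grab_frame("wrist")[:,:,::-1]);np.savez("pics/w1.npz",**p)
for n,X in dict(arbor=[.5447,.2827,.121],fork=[.5649,.2133,.13],pin=[.5338,.1659,.087]).items():print(n,proj(p,X))
E
```

```text
[0.17909135 0.65022843 0.23041741] [[-0.964  0.266 -0.   ]
 [ 0.266  0.964 -0.002]
 [-0.    -0.002 -1.   ]] [-1.41  0.48  0.02  1.56 -0.01  1.11 -0.08]
arbor [ 96.80147368 572.10050088]
fork [ 44.82135131 604.00520618]
pin [ 26.45205078 546.57265419]validation failed for argument at $[0]...
validation failed for argument at $[0]...
```

View pics/w1.png

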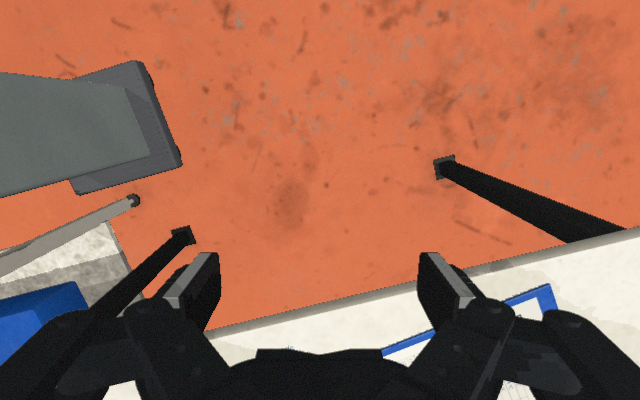

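The moves were refused because every row needs all seven keys. The picture therefore still shows the start pose, with the fingers at (195,285) and (445,285).

```bash
python3 -m jog '[{"rx":0,"ry":0,"rz":-0.74,"x":0.7,"y":-0.7,"z":0.3,"jaw":1},{"rx":0,"ry":0,"rz":-0.74,"x":0.7,"y":-0.7,"z":0.3,"jaw":1},{"rx":0,"ry":0,"rz":-0.74,"x":0.7,"y":-0.7,"z":0.3,"jaw":1},{"rx":0,"ry":0,"rz":-0.74,"x":0.7,"y":-0.7,"z":0.3,"jaw":1},{"rx":0,"ry":0,"rz":-0.74,"x":0.7,"y":-0.7,"z":0.3,"jaw":1},{"rx":0,"ry":0,"rz":-0.74,"x":0.7,"y":-0.7,"z":0.3,"jaw":1},{"rx":0,"ry":0,"rz":-0.74,"x":0.7,"y":-0.7,"z":0,"jaw":1},{"rx":0,"ry":0,"rz":-0.74,"x":0.7,"y":-0.7,"z":0,"jaw":1}]' 40
python3 -m jog '[{"rx":0,"ry":0,"rz":0,"x":0.4,"y":-0.5,"z":0,"jaw":1},{"rx":0,"ry":0,"rz":0,"x":0,"y":0,"z":0,"jaw":1},{"rx":0,"ry":0,"rz":0,"x":0,"y":0,"z":0,"jaw":1}]'
python3 - <<'E'
from h import *
o=get_obs();R=Ro.from_rotvec(o["orientation"]).as_matrix();print(o["tcp_pos"],R.round(3),o["joints"].round(2))
p=camera_params("wrist");cv2.imwrite("pics/w2.png",grab_frame("wrist")[:,:,::-1]);np.savez("pics/w2.npz",**p)
for n,X in dict(arbor=[.5447,.2827,.121],fork=[.5649,.2133,.13],pin=[.5338,.1659,.087]).items():print(n,proj(p,X))
E
```

```text
clock: 1.15
tcp_pos: [0.5163, 0.3133, 0.3396]
orientation: [-1.909, -2.495, -0.001]
contact_force: [1.0, 0.6, -0.5]
grip_width: 0.0853
gripper_force: 0.0
clock: 1.52
tcp_pos: [0.5386, 0.2856, 0.339]
orientation: [-1.902, -2.499, 0.001]
contact_force: [-0.4, 0.1, -0.8]
grip_width: 0.0856
gripper_force: 0.0
[0.53860783 0.28555812 0.33898128] [[-0.266  0.964 -0.001]
 [ 0.964  0.266  0.   ]
 [ 0.001 -0.001 -1.   ]] [-0.91  0.3   0.41  1.6  -0.12  1.27 -0.2 ]
arbor [323.01843316 176.10753831]
fork [323.7476806  239.74040588]
pin [290.38276861 253.92901319]
```

View pics/w2.png

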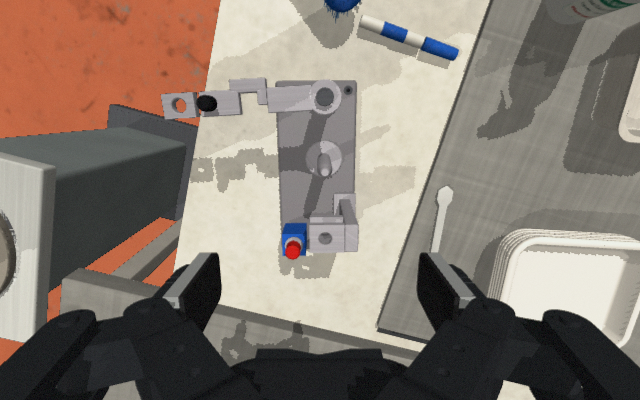

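The wrist view agrees with the stand estimate to within about 2 mm: arbor tip (324,177), fork hole (325,239), pin head (292,250). Next I'll move above the yellow ring.

```bash
python3 -m jog '[{"rx":0,"ry":0,"rz":0,"x":-0.23,"y":-1,"z":0,"jaw":1},{"rx":0,"ry":0,"rz":0,"x":-0.23,"y":-1,"z":0,"jaw":1},{"rx":0,"ry":0,"rz":0,"x":-0.23,"y":-1,"z":0,"jaw":1},{"rx":0,"ry":0,"rz":0,"x":-0.23,"y":-1,"z":0,"jaw":1},{"rx":0,"ry":0,"rz":0,"x":-0.23,"y":-1,"z":0,"jaw":1},{"rx":0,"ry":0,"rz":0,"x":-0.23,"y":-1,"z":0,"jaw":1},{"rx":0,"ry":0,"rz":0,"x":-0.23,"y":-1,"z":0,"jaw":1},{"rx":0,"ry":0,"rz":0,"x":-0.23,"y":-1,"z":0,"jaw":1}]'
python3 -m jog '[{"rx":0,"ry":0,"rz":0,"x":0,"y":-0.2,"z":-0.9,"jaw":0.6},{"rx":0,"ry":0,"rz":0,"x":0,"y":0,"z":-0.9,"jaw":0.6},{"rx":0,"ry":0,"rz":0,"x":0,"y":0,"z":-0.9,"jaw":0.6},{"rx":0,"ry":0,"rz":0,"x":0,"y":0,"z":0,"jaw":0.6},{"rx":0,"ry":0,"rz":0,"x":0,"y":0,"z":0,"jaw":0.6}]'
cat >> h.py <<'E'
ZT=dict(red=.014,yellow=.021,green=.017)
def look(name,show=True):
    p=camera_params("wrist"); im=grab_frame("wrist"); cv2.imwrite(f"pics/{name}.png",im[:,:,::-1]); np.savez(f"pics/{name}.npz",**p)
    o=get_obs(); print("tcp",o["tcp_pos"].round(4))
    for c,z in ZT.items():
        for A,m,e in blobs(mask(im,c),400):
            X=ray(p,*e[0],z); print(c,A,np.round(e[0]),"r_mm",round(e[1]*np.linalg.norm(X-ray(p,e[0][0]+1,e[0][1],z))*1e3,1),X.round(4),"delta units",((X-o["tcp_pos"])/.06).round(3))
    return p,im
E
python3 -c "
from h import *
look('w3')"
```

```text
clock: 2.58
tcp_pos: [0.4287, -0.1955, 0.3396]
orientation: [1.899, 2.502, 0.002]
contact_force: [0.9, -0.8, 0.2]
grip_width: 0.0854
gripper_force: 0.0
clock: 3.2
tcp_pos: [0.4302, -0.2071, 0.179]
orientation: [1.901, 2.499, 0.001]
contact_force: [0.4, -0.5, -0.2]
grip_width: 0.0683
gripper_force: 0.0
tcp [ 0.4306 -0.2073  0.1795]
red 1886.5 [337.  89.] r_mm 22.7 [ 0.4242 -0.1211  0.014 ] delta units [-0.106  1.437 -2.758]
yellow 1653.0 [314. 184.] r_mm 22.2 [ 0.4266 -0.2083  0.021 ] delta units [-0.067 -0.016 -2.641]
green 1462.0 [395. 228.] r_mm 22.1 [ 0.5151 -0.2302  0.017 ] delta units [ 1.408 -0.381 -2.708]
```

View pics/w3.png

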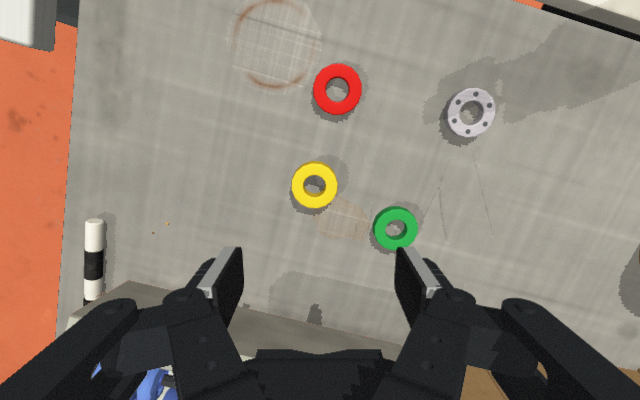

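The wrist view shows yellow (314,184), red (337,89), green (395,228) and the collar (471,112). The mask radii come out at about 22 mm, as they should. I'll descend on yellow and grip it.

```bash
python3 -m jog '[{"rx":0,"ry":0,"rz":0,"x":-0.07,"y":-0.02,"z":-0.8,"jaw":0.6},{"rx":0,"ry":0,"rz":0,"x":0,"y":0,"z":-0.8,"jaw":0.6},{"rx":0,"ry":0,"rz":0,"x":0,"y":0,"z":-0.7,"jaw":0.6},{"rx":0,"ry":0,"rz":0,"x":0,"y":0,"z":-0.56,"jaw":0.6},{"rx":0,"ry":0,"rz":0,"x":0,"y":0,"z":0,"jaw":0.3},{"rx":0,"ry":0,"rz":0,"x":0,"y":0,"z":0,"jaw":-0.2},{"rx":0,"ry":0,"rz":0,"x":0,"y":0,"z":0,"jaw":-0.2},{"rx":0,"ry":0,"rz":0,"x":0,"y":0,"z":0,"jaw":-0.2}]' 40
python3 -m jog '[{"rx":0,"ry":0,"rz":0,"x":0,"y":0,"z":0,"jaw":-0.2},{"rx":0,"ry":0,"rz":0,"x":0,"y":0,"z":0,"jaw":-0.2}]'
```

```text
clock: 4.25
tcp_pos: [0.4266, -0.2089, 0.0079]
orientation: [1.901, 2.496, 0.003]
contact_force: [-0.4, 0.1, 10.8]
grip_width: 0.0422
gripper_force: 41.4
clock: 4.5
tcp_pos: [0.4266, -0.2089, 0.0079]
orientation: [1.901, 2.496, 0.003]
contact_force: [-1.4, 1.4, 10.1]
grip_width: 0.0421
gripper_force: 41.4
```

```bash
python3 -m jog '[{"rx":0,"ry":0,"rz":0,"x":0,"y":0,"z":0.3,"jaw":-0.2},{"rx":0,"ry":0,"rz":0,"x":0,"y":0,"z":0.9,"jaw":-0.2},{"rx":0,"ry":0,"rz":0,"x":0,"y":0,"z":0.9,"jaw":-0.2},{"rx":0,"ry":0,"rz":0,"x":0,"y":0,"z":0.9,"jaw":-0.2},{"rx":0,"ry":0,"rz":0,"x":0.2,"y":0.5,"z":0.4,"jaw":-0.2}]'
python3 -m jog '[{"rx":0,"ry":0,"rz":0,"x":0.24,"y":1,"z":0,"jaw":-0.2},{"rx":0,"ry":0,"rz":0,"x":0.24,"y":1,"z":0,"jaw":-0.2},{"rx":0,"ry":0,"rz":0,"x":0.24,"y":1,"z":0,"jaw":-0.2},{"rx":0,"ry":0,"rz":0,"x":0.24,"y":1,"z":0,"jaw":-0.2},{"rx":0,"ry":0,"rz":0,"x":0.24,"y":1,"z":0,"jaw":-0.2},{"rx":0,"ry":0,"rz":0,"x":0.24,"y":1,"z":0,"jaw":-0.2},{"rx":0,"ry":0,"rz":0,"x":0.24,"y":1,"z":0,"jaw":-0.2},{"rx":0,"ry":0,"rz":0,"x":0.1,"y":0.68,"z":0,"jaw":-0.2}]'
python3 -m jog '[{"rx":0,"ry":0,"rz":0,"x":0,"y":0,"z":0,"jaw":-0.2},{"rx":0,"ry":0,"rz":0,"x":0,"y":0,"z":0,"jaw":-0.2}]'
python3 - <<'E'
from h import *
p,im=look('w4'); print(proj(p,[.5447,.2827,.121]))
o=get_obs(); print(((np.array([.5447,.2827,.121])-o["tcp_pos"])/.06).round(3))
E
```

```text
clock: 5.12
tcp_pos: [0.4374, -0.1807, 0.2138]
orientation: [1.907, 2.49, 0.006]
contact_force: [0.4, 0.6, -0.9]
grip_width: 0.0418
gripper_force: 41.0
clock: 6.12
tcp_pos: [0.5436, 0.2861, 0.2112]
orientation: [1.9, 2.501, 0.004]
contact_force: [-0.1, -0.7, 0.4]
grip_width: 0.0421
gripper_force: 40.9
clock: 6.38
tcp_pos: [0.5435, 0.2815, 0.2107]
orientation: [1.904, 2.498, 0.001]
contact_force: [0.2, -0.9, -0.1]
grip_width: 0.0422
gripper_force: 40.9
tcp [0.5436 0.2809 0.2107]
yellow 7549.0 [318. 266.] r_mm 56.3 [0.5703 0.1851 0.021 ] delta units [ 0.444 -1.596 -3.161]
[320.00388139 203.28321376]
[ 0.018  0.03  -1.494]
```

View pics/w4.png

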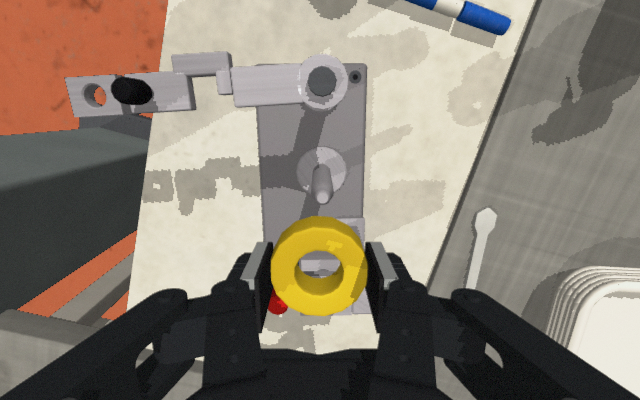

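The wrist view shows yellow held at about (320,266) and the arbor tip at about (322,197). I'll measure both finely.

Run:
```python
from h import *
im=cv2.imread("pics/w4.png"); p=dict(np.load("pics/w4.npz"))
t=np.array([.5436,.2809,.2107]); th=np.linspace(0,6.28,73)
m=mask(im[:,:,::-1].copy(),"yellow"); c=max(cv2.findContours(m,0,1)[0],key=cv2.contourArea); print("mask box",cv2.boundingRect(c))
P=np.array([proj(p,t+[.022*np.cos(a),.022*np.sin(a),z]) for a in th for z in(-.004,.013)]); print("expected",P.min(0),np.ptp(P,0))
g=cv2.cvtColor(im,6)[155:215,295:350]; 
cv2.imwrite("pics/tip.png",cv2.resize(im[150:220,285:365],(640,560),interpolation=2))
```

```text
mask box (270, 216, 98, 100)
expected [267.24490015 211.59298914] [100.97507079 103.81148697]
```

View pics/tip.png

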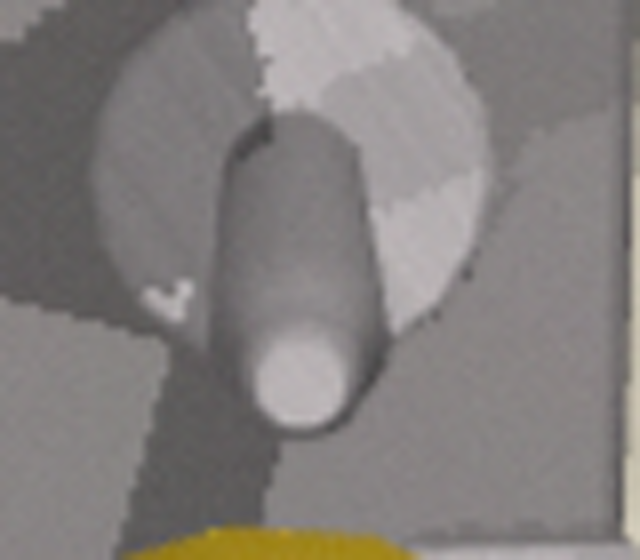

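Run:
```python
from h import *
p=dict(np.load("pics/w4.npz")); X=ray(p,322.5,197.5,.121); t=get_obs()["tcp_pos"]
q=dict(np.load("pics/w2.npz")) ; print("tip",X.round(4),"seat check base centre px(321,171)",ray(p,321.5,169,.02).round(4)); print("delta units",((X-t)/.06).round(3))
```

```text
tip [0.5453 0.2874 0.121 ] seat check base centre px(321,171) [0.5447 0.2905 0.02  ]
delta units [ 0.027  0.109 -1.494]
```

```bash
python3 -m jog '[{"rx":0,"ry":0,"rz":0,"x":0.02,"y":0.13,"z":-0.3,"jaw":-0.2},{"rx":0,"ry":0,"rz":0,"x":0,"y":0,"z":-0.6,"jaw":-0.2},{"rx":0,"ry":0,"rz":0,"x":0,"y":0,"z":-0.5,"jaw":-0.2},{"rx":0,"ry":0,"rz":0,"x":0,"y":0,"z":-0.2,"jaw":-0.2},{"rx":0,"ry":0,"rz":0,"x":0,"y":0,"z":0,"jaw":-0.2}]'
python3 -m jog '[{"rx":0,"ry":0,"rz":0,"x":0,"y":0,"z":-0.15,"jaw":-0.2},{"rx":0,"ry":0,"rz":0,"x":0,"y":0,"z":-0.15,"jaw":-0.2},{"rx":0,"ry":0,"rz":0,"x":0,"y":0,"z":0,"jaw":-0.2}]'
```

```text
clock: 7.05
tcp_pos: [0.5443, 0.2896, 0.1129]
orientation: [-1.904, -2.498, 0.002]
contact_force: [-0.3, -0.3, -0.0]
grip_width: 0.0423
gripper_force: 40.9
clock: 7.42
tcp_pos: [0.5443, 0.2902, 0.0952]
orientation: [-1.904, -2.499, 0.001]
contact_force: [0.7, -0.6, -0.6]
grip_width: 0.0423
gripper_force: 40.9
```

```bash
python3 -m jog '[{"rx":0,"ry":0,"rz":0,"x":0,"y":0,"z":0,"jaw":0.5},{"rx":0,"ry":0,"rz":0,"x":0,"y":0,"z":0,"jaw":0.5},{"rx":0,"ry":0,"rz":0,"x":0,"y":0,"z":0,"jaw":0.5},{"rx":0,"ry":0,"rz":0,"x":0,"y":0,"z":0.4,"jaw":0.5},{"rx":0,"ry":0,"rz":0,"x":0,"y":0,"z":0.9,"jaw":0.5},{"rx":0,"ry":0,"rz":0,"x":0,"y":-0.1,"z":0.7,"jaw":0.5},{"rx":0,"ry":0,"rz":0,"x":0,"y":-0.2,"z":0,"jaw":0.5},{"rx":0,"ry":0,"rz":0,"x":0,"y":0,"z":0,"jaw":0.5}]'
python3 - <<'E'
from h import *
ZT.clear();ZT["yellow"]=.037;p,im=look('w5')
E
python3 -m jog '[{"rx":0,"ry":0,"rz":0,"x":-0.06,"y":-1,"z":0,"jaw":0.5},{"rx":0,"ry":0,"rz":0,"x":-0.06,"y":-1,"z":0,"jaw":0.5},{"rx":0,"ry":0,"rz":0,"x":-0.06,"y":-1,"z":0,"jaw":0.5},{"rx":0,"ry":0,"rz":0,"x":-0.06,"y":-1,"z":0,"jaw":0.5},{"rx":0,"ry":0,"rz":0,"x":-0.06,"y":-1,"z":0,"jaw":0.5},{"rx":0,"ry":0,"rz":0,"x":-0.06,"y":-1,"z":0,"jaw":0.5},{"rx":0,"ry":0,"rz":0,"x":-0.06,"y":-1,"z":0,"jaw":0.5},{"rx":0,"ry":0,"rz":0,"x":-0.06,"y":-1,"z":-0.2,"jaw":0.5}]'
python3 -m jog '[{"rx":0,"ry":0,"rz":0,"x":0,"y":-0.4,"z":-0.5,"jaw":0.5},{"rx":0,"ry":0,"rz":0,"x":0,"y":0,"z":0,"jaw":0.5},{"rx":0,"ry":0,"rz":0,"x":0,"y":0,"z":0,"jaw":0.5}]'
python3 - <<'E'
from h import *
p,im=look('w6')
E
```

```text
clock: 8.43
tcp_pos: [0.5444, 0.2709, 0.2154]
orientation: [-1.906, -2.497, 0.001]
contact_force: [-0.9, -0.0, -0.2]
grip_width: 0.0644
gripper_force: 0.0
tcp [0.544  0.2716 0.2147]
yellow 837.0 [325. 163.] r_mm 21.9 [0.5463 0.2882 0.037 ] delta units [ 0.038  0.276 -2.962]
clock: 9.48
tcp_pos: [0.516, -0.2089, 0.203]
orientation: [-1.902, -2.5, -0.0]
contact_force: [0.5, 0.3, 0.0]
grip_width: 0.0641
gripper_force: 0.0
clock: 9.85
tcp_pos: [0.516, -0.2306, 0.1732]
orientation: [-1.902, -2.499, 0.0]
contact_force: [0.1, -0.3, 0.3]
grip_width: 0.0639
gripper_force: 0.0
tcp [ 0.5165 -0.2303  0.1737]
red 2288.0 [248.  32.] r_mm 24.4 [ 0.4246 -0.1215  0.014 ] delta units [-1.532  1.813 -2.662]
green 1625.0 [318. 185.] r_mm 21.8 [ 0.5162 -0.2309  0.017 ] delta units [-0.005 -0.01  -2.612]
```

View pics/w5.png

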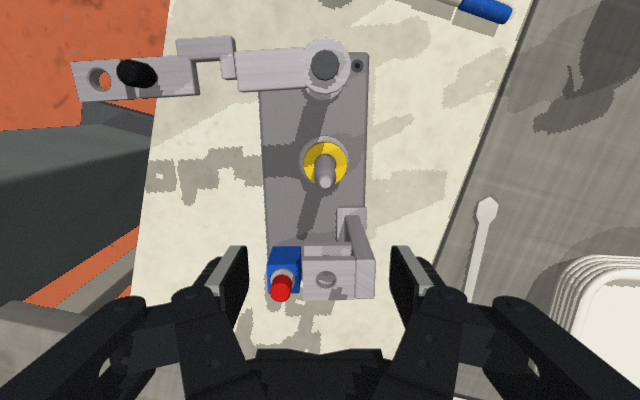

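The yellow ring is seated on the arbor flange at (325,163), and its measured centre (0.546, 0.288) matches the tip. Green is next.

```bash
python3 -m jog '[{"rx":0,"ry":0,"rz":0,"x":0,"y":-0.01,"z":-0.8,"jaw":0.5},{"rx":0,"ry":0,"rz":0,"x":0,"y":0,"z":-0.8,"jaw":0.5},{"rx":0,"ry":0,"rz":0,"x":0,"y":0,"z":-0.7,"jaw":0.5},{"rx":0,"ry":0,"rz":0,"x":0,"y":0,"z":-0.45,"jaw":0.5},{"rx":0,"ry":0,"rz":0,"x":0,"y":0,"z":0,"jaw":0.2},{"rx":0,"ry":0,"rz":0,"x":0,"y":0,"z":0,"jaw":-0.2},{"rx":0,"ry":0,"rz":0,"x":0,"y":0,"z":0,"jaw":-0.2},{"rx":0,"ry":0,"rz":0,"x":0,"y":0,"z":0,"jaw":-0.2}]' 40
python3 -m jog '[{"rx":0,"ry":0,"rz":0,"x":0,"y":0,"z":0,"jaw":-0.2},{"rx":0,"ry":0,"rz":0,"x":0,"y":0,"z":0.3,"jaw":-0.2},{"rx":0,"ry":0,"rz":0,"x":0,"y":0,"z":0.9,"jaw":-0.2},{"rx":0,"ry":0,"rz":0,"x":0,"y":0,"z":0.9,"jaw":-0.2},{"rx":0,"ry":0,"rz":0,"x":0,"y":0,"z":0.9,"jaw":-0.2},{"rx":0,"ry":0,"rz":0,"x":0,"y":0.5,"z":0.4,"jaw":-0.2}]'
```

```text
clock: 10.9
tcp_pos: [0.5167, -0.2325, 0.0098]
orientation: [1.902, 2.498, 0.001]
contact_force: [0.1, 0.3, 4.7]
grip_width: 0.0411
gripper_force: 40.8
clock: 11.65
tcp_pos: [0.5163, -0.2055, 0.217]
orientation: [1.907, 2.489, 0.002]
contact_force: [-0.3, 0.9, -0.5]
grip_width: 0.0411
gripper_force: 40.8
```

```bash
python3 -m jog '[{"rx":0,"ry":0,"rz":0,"x":0.06,"y":1,"z":0,"jaw":-0.2},{"rx":0,"ry":0,"rz":0,"x":0.06,"y":1,"z":0,"jaw":-0.2},{"rx":0,"ry":0,"rz":0,"x":0.06,"y":1,"z":0,"jaw":-0.2},{"rx":0,"ry":0,"rz":0,"x":0.06,"y":1,"z":0,"jaw":-0.2},{"rx":0,"ry":0,"rz":0,"x":0.06,"y":1,"z":0,"jaw":-0.2},{"rx":0,"ry":0,"rz":0,"x":0.06,"y":1,"z":0,"jaw":-0.2},{"rx":0,"ry":0,"rz":0,"x":0.06,"y":1,"z":0,"jaw":-0.2},{"rx":0,"ry":0,"rz":0,"x":0.06,"y":0.8,"z":0,"jaw":-0.2}]'
python3 -m jog '[{"rx":0,"ry":0,"rz":0,"x":0,"y":0.1,"z":-0.2,"jaw":-0.2},{"rx":0,"ry":0,"rz":0,"x":0,"y":0,"z":0,"jaw":-0.2},{"rx":0,"ry":0,"rz":0,"x":0,"y":0,"z":0,"jaw":-0.2}]'
cat >> h.py <<'E'
def held(name,c,zb,zt,A=(.5455,.2877)):
    "offset of the held ring from the TCP, and shift to bring it over the arbor"
    p=camera_params("wrist"); t=get_obs()["tcp_pos"]; im=grab_frame("wrist"); cv2.imwrite(f"pics/{name}.png",im[:,:,::-1])
    k=max(cv2.findContours(mask(im,c),0,1)[0],key=cv2.contourArea); x,y,w,h=cv2.boundingRect(k)
    f=lambda d:(lambda P:(P.min(0)+P.max(0))/2)(np.array([proj(p,t+[.022*np.cos(a)+d[0],.022*np.sin(a)+d[1],z]) for a in np.linspace(0,6.28,73) for z in(zb,zt)]))
    from scipy.optimize import fsolve
    d=fsolve(lambda d:f(d)-[x+(w-1)/2,y+(h-1)/2],[0,0]); print("tcp",t.round(4),"box",(x,y,w,h),"ring offset mm",(d*1e3).round(1),"shift units",((np.array(A)-t[:2]-d)/.06).round(3))
E
python3 -c "
from h import *
held('w7','green',-.006,.007)"
```

```text
clock: 12.65
tcp_pos: [0.5442, 0.2681, 0.2137]
orientation: [-1.902, -2.5, -0.001]
contact_force: [0.6, -1.3, -0.8]
grip_width: 0.0408
gripper_force: 40.8
clock: 13.02
tcp_pos: [0.5451, 0.2693, 0.2013]
orientation: [1.907, 2.496, -0.0]
contact_force: [0.3, -0.6, -0.2]
grip_width: 0.0409
gripper_force: 40.7
tcp [0.5451 0.2693 0.2013] box (273, 214, 92, 93) ring offset mm [ 0.5 -1. ] shift units [-0.001  0.324]
```

```bash
python3 -m jog '[{"rx":0,"ry":0,"rz":0,"x":0,"y":0.32,"z":0,"jaw":-0.2},{"rx":0,"ry":0,"rz":0,"x":0,"y":0,"z":-0.5,"jaw":-0.2},{"rx":0,"ry":0,"rz":0,"x":0,"y":0,"z":-0.5,"jaw":-0.2},{"rx":0,"ry":0,"rz":0,"x":0,"y":0,"z":-0.2,"jaw":-0.2},{"rx":0,"ry":0,"rz":0,"x":0,"y":0,"z":-0.2,"jaw":-0.2},{"rx":0,"ry":0,"rz":0,"x":0,"y":0,"z":-0.2,"jaw":-0.2},{"rx":0,"ry":0,"rz":0,"x":0,"y":0,"z":-0.15,"jaw":-0.2},{"rx":0,"ry":0,"rz":0,"x":0,"y":0,"z":0,"jaw":-0.2}]'
```

```text
clock: 14.08
tcp_pos: [0.5445, 0.2897, 0.095]
orientation: [1.905, 2.498, -0.003]
contact_force: [0.3, -3.9, -2.3]
grip_width: 0.0405
gripper_force: 40.7
```

```bash
python3 -m jog '[{"rx":0,"ry":0,"rz":0,"x":0,"y":0,"z":0,"jaw":0.5},{"rx":0,"ry":0,"rz":0,"x":0,"y":0,"z":0,"jaw":0.5},{"rx":0,"ry":0,"rz":0,"x":0,"y":0,"z":0,"jaw":0.5},{"rx":0,"ry":0,"rz":0,"x":0,"y":0,"z":0.4,"jaw":0.5},{"rx":0,"ry":0,"rz":0,"x":0,"y":0,"z":0.9,"jaw":0.5},{"rx":0,"ry":0,"rz":0,"x":0,"y":-0.1,"z":0.7,"jaw":0.5},{"rx":0,"ry":0,"rz":0,"x":0,"y":-0.2,"z":0,"jaw":0.5},{"rx":0,"ry":0,"rz":0,"x":0,"y":0,"z":0,"jaw":0.5}]'
python3 - <<'E'
from h import *
ZT.clear();ZT["green"]=.050;p,im=look('w8')
E
python3 -m jog '[{"rx":0,"ry":0,"rz":0,"x":-0.28,"y":-0.93,"z":0,"jaw":0.5},{"rx":0,"ry":0,"rz":0,"x":-0.28,"y":-0.93,"z":0,"jaw":0.5},{"rx":0,"ry":0,"rz":0,"x":-0.28,"y":-0.93,"z":0,"jaw":0.5},{"rx":0,"ry":0,"rz":0,"x":-0.28,"y":-0.93,"z":0,"jaw":0.5},{"rx":0,"ry":0,"rz":0,"x":-0.28,"y":-0.93,"z":0,"jaw":0.5},{"rx":0,"ry":0,"rz":0,"x":-0.28,"y":-0.93,"z":0,"jaw":0.5},{"rx":0,"ry":0,"rz":0,"x":-0.28,"y":-0.93,"z":-0.3,"jaw":0.5},{"rx":0,"ry":0,"rz":0,"x":0,"y":0,"z":-0.4,"jaw":0.5}]'
python3 -m jog '[{"rx":0,"ry":0,"rz":0,"x":0,"y":0,"z":0,"jaw":0.5},{"rx":0,"ry":0,"rz":0,"x":0,"y":0,"z":0,"jaw":0.5}]'
python3 - <<'E'
from h import *
p,im=look('w9')
E
```

```text
clock: 15.08
tcp_pos: [0.5444, 0.2717, 0.2155]
orientation: [-1.905, -2.497, 0.0]
contact_force: [-0.0, 0.1, -0.2]
grip_width: 0.0644
gripper_force: 0.0
tcp [0.5439 0.2724 0.2148]
green 893.0 [322. 165.] r_mm 21.6 [0.5435 0.2888 0.05  ] delta units [-0.008  0.273 -2.746]
clock: 16.12
tcp_pos: [0.4255, -0.1212, 0.1731]
orientation: [1.912, 2.492, 0.0]
contact_force: [0.9, 0.5, -0.1]
grip_width: 0.0637
gripper_force: 0.0
clock: 16.38
tcp_pos: [0.4274, -0.1172, 0.1738]
orientation: [-1.902, -2.5, 0.001]
contact_force: [0.4, 0.7, 0.2]
grip_width: 0.0641
gripper_force: 0.0
tcp [ 0.4277 -0.1171  0.1741]
red 1566.5 [314. 186.] r_mm 21.6 [ 0.4237 -0.1204  0.014 ] delta units [-0.067 -0.055 -2.668]
```

```bash
python3 -m jog '[{"rx":0,"ry":0,"rz":0,"x":-0.07,"y":-0.05,"z":-0.8,"jaw":0.5},{"rx":0,"ry":0,"rz":0,"x":0,"y":0,"z":-0.8,"jaw":0.5},{"rx":0,"ry":0,"rz":0,"x":0,"y":0,"z":-0.7,"jaw":0.5},{"rx":0,"ry":0,"rz":0,"x":0,"y":0,"z":-0.46,"jaw":0.5},{"rx":0,"ry":0,"rz":0,"x":0,"y":0,"z":0,"jaw":0.2},{"rx":0,"ry":0,"rz":0,"x":0,"y":0,"z":0,"jaw":-0.2},{"rx":0,"ry":0,"rz":0,"x":0,"y":0,"z":0,"jaw":-0.2},{"rx":0,"ry":0,"rz":0,"x":0,"y":0,"z":0,"jaw":-0.2}]' 40
python3 -m jog '[{"rx":0,"ry":0,"rz":0,"x":0,"y":0,"z":0,"jaw":-0.2},{"rx":0,"ry":0,"rz":0,"x":0,"y":0,"z":0.3,"jaw":-0.2},{"rx":0,"ry":0,"rz":0,"x":0,"y":0,"z":0.9,"jaw":-0.2},{"rx":0,"ry":0,"rz":0,"x":0,"y":0,"z":0.9,"jaw":-0.2},{"rx":0,"ry":0,"rz":0,"x":0,"y":0,"z":0.9,"jaw":-0.2},{"rx":0,"ry":0,"rz":0,"x":0,"y":0,"z":0.3,"jaw":-0.2}]'
```

```text
clock: 17.42
tcp_pos: [0.424, -0.1207, 0.0091]
orientation: [1.902, 2.498, 0.002]
contact_force: [0.8, -0.0, 5.1]
grip_width: 0.0403
gripper_force: 41.1
clock: 18.18
tcp_pos: [0.4242, -0.1211, 0.2088]
orientation: [1.902, 2.497, 0.006]
contact_force: [1.0, 1.1, -1.5]
grip_width: 0.0408
gripper_force: 40.6
```

Delta to the arbor approach point: (0.121, 0.39).

```bash
python3 -m jog '[{"rx":0,"ry":0,"rz":0,"x":0.28,"y":0.92,"z":0,"jaw":-0.2},{"rx":0,"ry":0,"rz":0,"x":0.28,"y":0.92,"z":0,"jaw":-0.2},{"rx":0,"ry":0,"rz":0,"x":0.28,"y":0.92,"z":0,"jaw":-0.2},{"rx":0,"ry":0,"rz":0,"x":0.28,"y":0.92,"z":0,"jaw":-0.2},{"rx":0,"ry":0,"rz":0,"x":0.28,"y":0.92,"z":0,"jaw":-0.2},{"rx":0,"ry":0,"rz":0,"x":0.28,"y":0.92,"z":0,"jaw":-0.2},{"rx":0,"ry":0,"rz":0,"x":0.28,"y":0.92,"z":0,"jaw":-0.2}]'
python3 -m jog '[{"rx":0,"ry":0,"rz":0,"x":0.05,"y":0.1,"z":-0.1,"jaw":-0.2},{"rx":0,"ry":0,"rz":0,"x":0,"y":0,"z":0,"jaw":-0.2},{"rx":0,"ry":0,"rz":0,"x":0,"y":0,"z":0,"jaw":-0.2}]'
python3 -c "
from h import *
HSV['red']=[((0,120,60),(8,255,255)),((172,120,60),(180,255,255))]
held('w10','red',-.005,.005,(.545,.287))"
```

```text
clock: 19.05
tcp_pos: [0.5406, 0.2675, 0.2064]
orientation: [-1.904, -2.499, -0.001]
contact_force: [0.9, 0.4, -0.6]
grip_width: 0.0407
gripper_force: 40.6
clock: 19.42
tcp_pos: [0.5434, 0.2695, 0.2004]
orientation: [1.907, 2.496, -0.001]
contact_force: [-0.7, -0.4, -0.1]
grip_width: 0.0405
gripper_force: 40.6
tcp [0.5434 0.2695 0.2004] box (0, 0, 163, 131) ring offset mm [-113.5   55.2] shift units [ 1.918 -0.628]
```

View pics/w10.png

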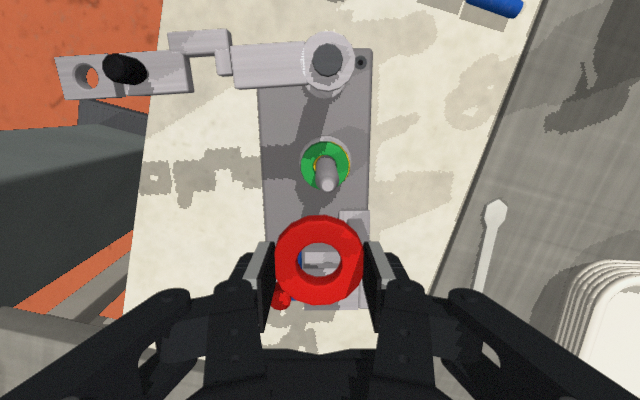

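Green is seated over yellow at (325,165). Red is held with its box at about x 273–364, y 214–304, the same offset as green had, and the arbor tip is at about (327,185). I'll lower it on.

```bash
python3 -m jog '[{"rx":0,"ry":0,"rz":0,"x":0.02,"y":0.3,"z":0,"jaw":-0.2},{"rx":0,"ry":0,"rz":0,"x":0,"y":0,"z":-0.5,"jaw":-0.2},{"rx":0,"ry":0,"rz":0,"x":0,"y":0,"z":-0.5,"jaw":-0.2},{"rx":0,"ry":0,"rz":0,"x":0,"y":0,"z":-0.2,"jaw":-0.2},{"rx":0,"ry":0,"rz":0,"x":0,"y":0,"z":-0.2,"jaw":-0.2},{"rx":0,"ry":0,"rz":0,"x":0,"y":0,"z":-0.2,"jaw":-0.2},{"rx":0,"ry":0,"rz":0,"x":0,"y":0,"z":-0.15,"jaw":-0.2},{"rx":0,"ry":0,"rz":0,"x":0,"y":0,"z":0,"jaw":-0.2}]'
```

```text
clock: 20.48
tcp_pos: [0.5444, 0.2895, 0.0946]
orientation: [-1.904, -2.499, 0.001]
contact_force: [-0.3, -0.3, 0.3]
grip_width: 0.0404
gripper_force: 40.6
```

```bash
python3 -m jog '[{"rx":0,"ry":0,"rz":0,"x":0,"y":0,"z":0,"jaw":0.5},{"rx":0,"ry":0,"rz":0,"x":0,"y":0,"z":0,"jaw":0.5},{"rx":0,"ry":0,"rz":0,"x":0,"y":0,"z":0,"jaw":0.5},{"rx":0,"ry":0,"rz":0,"x":0,"y":0,"z":0.4,"jaw":0.5},{"rx":0,"ry":0,"rz":0,"x":0,"y":0,"z":0.9,"jaw":0.5},{"rx":0,"ry":0,"rz":0,"x":0,"y":-0.1,"z":0.7,"jaw":0.5},{"rx":0,"ry":0,"rz":0,"x":0,"y":-0.2,"z":0,"jaw":0.5},{"rx":0,"ry":0,"rz":0,"x":0,"y":0,"z":0,"jaw":0.5}]'
python3 - <<'E'
from h import *
ZT.clear();ZT["red"]=.060;p,im=look('w11')
print("collar from w3",ray(dict(np.load("pics/w3.npz")),471,112,.016))
E
python3 -m jog '[{"rx":0,"ry":0,"rz":0,"x":0,"y":-0.92,"z":0,"jaw":0.5},{"rx":0,"ry":0,"rz":0,"x":0,"y":-0.92,"z":0,"jaw":0.5},{"rx":0,"ry":0,"rz":0,"x":0,"y":-0.92,"z":0,"jaw":0.5},{"rx":0,"ry":0,"rz":0,"x":0,"y":-0.92,"z":0,"jaw":0.5},{"rx":0,"ry":0,"rz":0,"x":0,"y":-0.92,"z":0,"jaw":0.5},{"rx":0,"ry":0,"rz":0,"x":0,"y":-0.92,"z":0,"jaw":0.5},{"rx":0,"ry":0,"rz":0,"x":0,"y":-0.92,"z":-0.3,"jaw":0.5},{"rx":0,"ry":0,"rz":0,"x":0,"y":0,"z":-0.4,"jaw":0.5}]'
python3 -m jog '[{"rx":0,"ry":0,"rz":0,"x":0,"y":0,"z":0,"jaw":0.5},{"rx":0,"ry":0,"rz":0,"x":0,"y":0,"z":0,"jaw":0.5}]'
python3 - <<'E'
from h import *
p,im=look('w12'); o=get_obs()
g=cv2.medianBlur(cv2.cvtColor(im,cv2.COLOR_RGB2GRAY),5)
C=cv2.HoughCircles(g[:260],cv2.HOUGH_GRADIENT,1,30,param1=120,param2=18,minRadius=18,maxRadius=32)
for c in (C[0][:5] if C is not None else []):
    X=ray(p,c[0],c[1],.016); print(c,X.round(4),((X-o["tcp_pos"])/.06).round(3))
E
```

```text
clock: 21.48
tcp_pos: [0.5444, 0.2703, 0.2148]
orientation: [-1.906, -2.497, 0.001]
contact_force: [-0.6, 0.4, -0.4]
grip_width: 0.0637
gripper_force: 0.0
tcp [0.5439 0.2711 0.2141]
red 424.5 [280. 288.] r_mm 13.6 [0.5353 0.1574 0.06  ] delta units [-0.144 -1.895 -2.569]
red 984.5 [325. 165.] r_mm 21.6 [0.5453 0.2896 0.06  ] delta units [ 0.023  0.309 -2.569]
collar from w3 [ 0.54519032 -0.10809744  0.016     ]
clock: 22.52
tcp_pos: [0.5437, -0.1201, 0.1724]
orientation: [1.913, 2.49, -0.003]
contact_force: [-0.6, 1.0, 0.2]
grip_width: 0.064
gripper_force: 0.0
clock: 22.78
tcp_pos: [0.5449, -0.1138, 0.173]
orientation: [-1.901, -2.5, 0.001]
contact_force: [-0.2, -0.3, -0.6]
grip_width: 0.0638
gripper_force: 0.0
tcp [ 0.5452 -0.1138  0.1734]
[320.5 179.5  22.9] [ 0.5456 -0.1089  0.016 ] [ 0.007  0.081 -2.623]
```

View pics/w12.png

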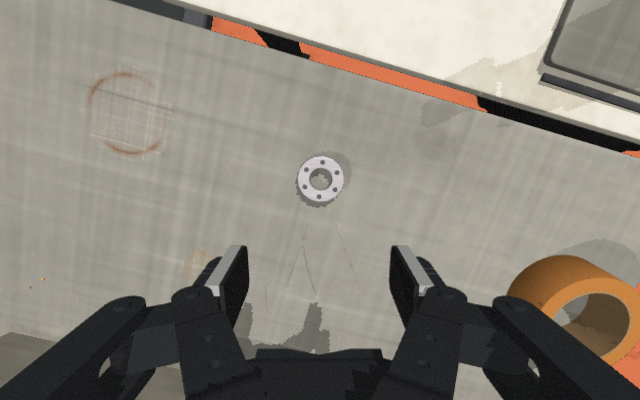

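The collar with its six screws is at (320,180), and no other rings are in sight. Picking the collar.

```bash
python3 -m jog '[{"rx":0,"ry":0,"rz":0,"x":0.01,"y":0.08,"z":-0.8,"jaw":0.5},{"rx":0,"ry":0,"rz":0,"x":0,"y":0,"z":-0.8,"jaw":0.5},{"rx":0,"ry":0,"rz":0,"x":0,"y":0,"z":-0.7,"jaw":0.5},{"rx":0,"ry":0,"rz":0,"x":0,"y":0,"z":-0.43,"jaw":0.5},{"rx":0,"ry":0,"rz":0,"x":0,"y":0,"z":0,"jaw":0.2},{"rx":0,"ry":0,"rz":0,"x":0,"y":0,"z":0,"jaw":-0.2},{"rx":0,"ry":0,"rz":0,"x":0,"y":0,"z":0,"jaw":-0.2},{"rx":0,"ry":0,"rz":0,"x":0,"y":0,"z":0,"jaw":-0.2}]' 50
python3 -m jog '[{"rx":0,"ry":0,"rz":0,"x":0,"y":0,"z":0,"jaw":-0.2},{"rx":0,"ry":0,"rz":0,"x":0,"y":0,"z":0.3,"jaw":-0.2},{"rx":0,"ry":0,"rz":0,"x":0,"y":0,"z":0.9,"jaw":-0.2},{"rx":0,"ry":0,"rz":0,"x":0,"y":0,"z":0.9,"jaw":-0.2},{"rx":0,"ry":0,"rz":0,"x":0,"y":0,"z":0.9,"jaw":-0.2},{"rx":0,"ry":0,"rz":0,"x":0,"y":0,"z":0.3,"jaw":-0.2}]'
python3 -m jog '[{"rx":0,"ry":0,"rz":0,"x":0,"y":0.9,"z":0,"jaw":-0.2},{"rx":0,"ry":0,"rz":0,"x":0,"y":0.9,"z":0,"jaw":-0.2},{"rx":0,"ry":0,"rz":0,"x":0,"y":0.9,"z":0,"jaw":-0.2},{"rx":0,"ry":0,"rz":0,"x":0,"y":0.9,"z":0,"jaw":-0.2},{"rx":0,"ry":0,"rz":0,"x":0,"y":0.9,"z":0,"jaw":-0.2},{"rx":0,"ry":0,"rz":0,"x":0,"y":0.9,"z":0,"jaw":-0.2},{"rx":0,"ry":0,"rz":0,"x":0,"y":0.9,"z":0,"jaw":-0.2},{"rx":0,"ry":0,"rz":0,"x":0,"y":0,"z":0,"jaw":-0.2}]'
python3 -m jog '[{"rx":0,"ry":0,"rz":0,"x":0,"y":0,"z":0,"jaw":-0.2},{"rx":0,"ry":0,"rz":0,"x":0,"y":0,"z":0,"jaw":-0.2}]'
python3 - <<'E'
from h import *
o=get_obs(); t=o["tcp_pos"]; p=camera_params("wrist"); im=grab_frame("wrist"); cv2.imwrite("pics/w13.png",im[:,:,::-1])
C=lambda d:np.array([proj(p,t+[.022*np.cos(a)+d[0],.022*np.sin(a)+d[1],z]) for a in np.linspace(0,6.28,73) for z in(-.006,.006)])
P=C((.0005,-.001));print(t,P.min(0),P.max(0),"tip expected",proj(p,[.545,.2875,.121]))
E
```

```text
clock: 23.82
tcp_pos: [0.5464, -0.1099, 0.0105]
orientation: [1.902, 2.498, 0.002]
contact_force: [0.2, 0.9, 5.8]
grip_width: 0.0402
gripper_force: 51.2
clock: 24.58
tcp_pos: [0.5465, -0.1108, 0.2112]
orientation: [1.902, 2.495, 0.006]
contact_force: [0.4, 0.4, -1.2]
grip_width: 0.0405
gripper_force: 50.8
clock: 25.58
tcp_pos: [0.5433, 0.2739, 0.2061]
orientation: [-1.892, -2.506, 0.001]
contact_force: [-1.2, -0.4, -1.2]
grip_width: 0.0404
gripper_force: 50.8
clock: 25.82
tcp_pos: [0.5453, 0.266, 0.2073]
orientation: [1.907, 2.496, -0.001]
contact_force: [-1.0, -0.3, 0.0]
grip_width: 0.0401
gripper_force: 50.8
[0.54532053 0.26602977 0.20732533] [270.28045878 211.23213081] [366.65425086 307.34007105] tip expected [325.76545443 177.4234858 ]
```

View pics/w13.png

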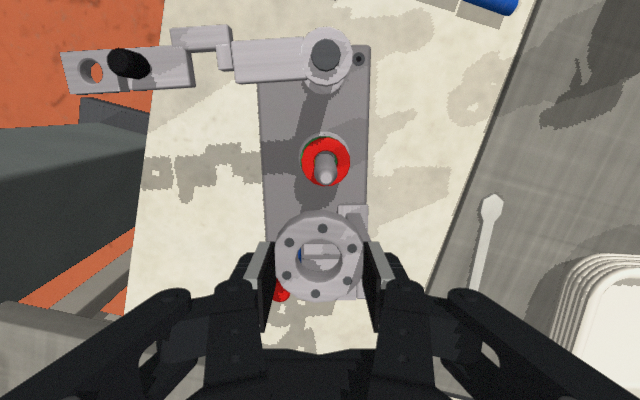

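Red is on top of the stack at (325,160). The collar is held at about (318,257) and the arbor tip is at (326,178). Lowering the collar.

```bash
python3 -m jog '[{"rx":0,"ry":0,"rz":0,"x":-0.01,"y":0.35,"z":-0.1,"jaw":-0.2},{"rx":0,"ry":0,"rz":0,"x":0,"y":0,"z":-0.5,"jaw":-0.2},{"rx":0,"ry":0,"rz":0,"x":0,"y":0,"z":-0.5,"jaw":-0.2},{"rx":0,"ry":0,"rz":0,"x":0,"y":0,"z":-0.2,"jaw":-0.2},{"rx":0,"ry":0,"rz":0,"x":0,"y":0,"z":-0.2,"jaw":-0.2},{"rx":0,"ry":0,"rz":0,"x":0,"y":0,"z":-0.2,"jaw":-0.2},{"rx":0,"ry":0,"rz":0,"x":0,"y":0,"z":-0.15,"jaw":-0.2},{"rx":0,"ry":0,"rz":0,"x":0,"y":0,"z":0,"jaw":-0.2}]'
```

```text
clock: 26.88
tcp_pos: [0.5446, 0.2882, 0.0957]
orientation: [1.904, 2.498, -0.002]
contact_force: [0.3, -2.7, -2.0]
grip_width: 0.0402
gripper_force: 50.6
```

```bash
python3 -m jog '[{"rx":0,"ry":0,"rz":0,"x":0,"y":0,"z":0,"jaw":0.5},{"rx":0,"ry":0,"rz":0,"x":0,"y":0,"z":0,"jaw":0.5},{"rx":0,"ry":0,"rz":0,"x":0,"y":0,"z":0,"jaw":0.5},{"rx":0,"ry":0,"rz":0,"x":0,"y":0,"z":0.4,"jaw":0.5},{"rx":0,"ry":0,"rz":0,"x":0,"y":0,"z":0.9,"jaw":0.5},{"rx":0,"ry":0,"rz":0,"x":0,"y":-0.1,"z":0.7,"jaw":0.5},{"rx":0,"ry":0,"rz":0,"x":0,"y":-0.2,"z":0.5,"jaw":0.5},{"rx":0,"ry":0,"rz":0,"x":0,"y":0,"z":0,"jaw":0.5}]'
python3 - <<'E'
from h import *
ZT.clear(); p,im=look('w14')
c=cv2.resize(im[20:220,60:390],(800,485),interpolation=2); cv2.imwrite("pics/w14c.png",c[:,:,::-1])
E
```

```text
clock: 27.88
tcp_pos: [0.5463, 0.2705, 0.2492]
orientation: [1.905, 2.496, 0.008]
contact_force: [-0.1, -0.2, -0.5]
grip_width: 0.0639
gripper_force: 0.0
tcp [0.5451 0.2711 0.2474]
```

View pics/w14c.png

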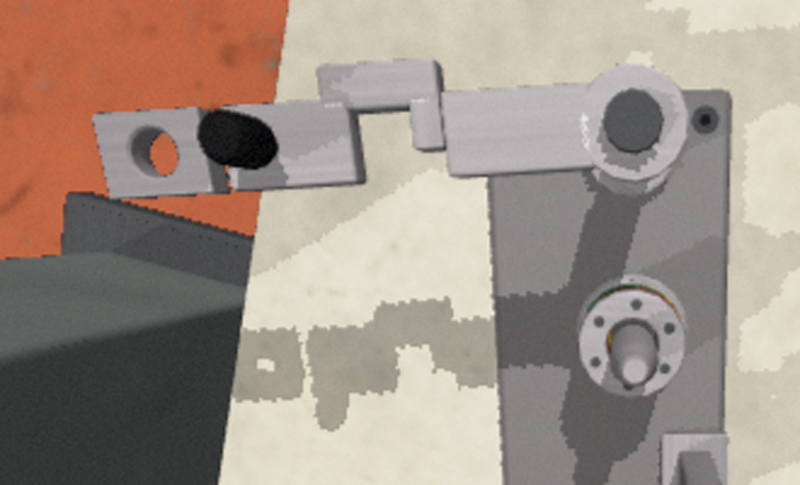

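The collar is seated on the stack at crop (632,342). The arm's hole is at (155,152), the handle top at about (218,137), the hinge cap at (632,120), and the arbor tip at (635,370).

Run:
```python
from h import *
p=dict(np.load("pics/w14.npz")); t=get_obs()["tcp_pos"]
f=lambda u,v,z:ray(p,60+u*330/800,20+v*200/485,z)
hole=f(155,152,.118);hand=f(218,137,.150);hb=f(258,150,.124);tip=f(635,371,.121)
for z in(.118,.13):print("pivot",z,f(632,120,z).round(4))
a=np.radians(15.7); ey=np.array([-np.sin(a),np.cos(a)]);ex=np.array([np.cos(a),np.sin(a)])
piv=np.array([.545,.2875])+.08*ey; print("tip",tip.round(4),"piv model",piv.round(4))
for n,X,L in(("hole",hole,155),("handle",hand,118),("hbase",hb,118)):
    d=X[:2]-piv; print(n,X.round(4),"r",np.linalg.norm(d)*1e3,L,"q",np.degrees(np.arctan2(-d@ex,-d@ey)))
```

```text
pivot 0.118 [0.5231 0.365  0.118 ]
pivot 0.13 [0.5233 0.3637 0.13  ]
tip [0.5456 0.2872 0.121 ] piv model [0.5234 0.3645]
hole [0.3771 0.3149 0.118 ] r 154.4395796633368 155 q 86.97084013844957
handle [0.4114 0.3261 0.15  ] r 118.34721996472133 118 q 86.74112102443674
hbase [0.4116 0.3246 0.124 ] r 118.67606244493643 118 q 86.02177376007255
```

```bash
python3 -m jog '[{"rx":0,"ry":0,"rz":-0.97,"x":-0.25,"y":0.1,"z":0,"jaw":0.2},{"rx":0,"ry":0,"rz":-0.97,"x":-0.25,"y":0.1,"z":0,"jaw":0.2},{"rx":0,"ry":0,"rz":-0.97,"x":-0.25,"y":0.1,"z":0,"jaw":0.2},{"rx":0,"ry":0,"rz":-0.97,"x":-0.25,"y":0.1,"z":0,"jaw":0.2},{"rx":0,"ry":0,"rz":-0.97,"x":-0.25,"y":0.1,"z":0,"jaw":0.2},{"rx":0,"ry":0,"rz":-0.97,"x":-0.25,"y":0.1,"z":0,"jaw":0.2},{"rx":0,"ry":0,"rz":-0.97,"x":-0.25,"y":0.1,"z":0,"jaw":0.2},{"rx":0,"ry":0,"rz":-0.97,"x":-0.25,"y":0.1,"z":0,"jaw":0.2}]' 20
python3 -m jog '[{"rx":0,"ry":0,"rz":-0.97,"x":-0.23,"y":0.11,"z":0,"jaw":0.2},{"rx":0,"ry":0,"rz":0,"x":0,"y":0,"z":0,"jaw":0.1},{"rx":0,"ry":0,"rz":0,"x":0,"y":0,"z":0,"jaw":0.1}]'
python3 - <<'E'
from h import *
o=get_obs();R=Ro.from_rotvec(o["orientation"]).as_matrix();print(o["tcp_pos"],"finger axis deg",np.degrees(np.arctan2(R[1,1],R[0,1])),o["joints"].round(2)); print(((np.array([.4115,.3258,.134])-o["tcp_pos"])/.06).round(3))
p,im=look('w15'); print(proj(p,[.4115,.3258,.15]))
E
```

```text
clock: 28.92
tcp_pos: [0.4232, 0.3195, 0.2451]
orientation: [3.051, 0.747, -0.002]
contact_force: [-0.2, 0.1, 0.2]
grip_width: 0.051
gripper_force: 0.0
clock: 29.3
tcp_pos: [0.4109, 0.3254, 0.2459]
orientation: [3.101, 0.499, -0.0]
contact_force: [0.8, -0.7, 0.9]
grip_width: 0.0469
gripper_force: 0.0
[0.4109484  0.32539754 0.24585274] finger axis deg -71.70805521987235 [-1.76  0.5   1.33  1.95 -0.54  1.13 -1.46]
[ 0.009  0.007 -1.864]
tcp [0.4112 0.3252 0.2461]
red 2396.0 [ 47. 318.] r_mm 64.4 [0.1147 0.6013 0.014 ] delta units [-4.942  4.602 -3.868]
red 556.5 [526. 107.] r_mm 17.7 [0.5483 0.1319 0.014 ] delta units [ 2.284 -3.222 -3.868]
[317.98778961 201.95010898]
```

```bash
python3 -m jog '[{"rx":0,"ry":0,"rz":0,"x":0.01,"y":0.01,"z":-0.5,"jaw":0.1},{"rx":0,"ry":0,"rz":0,"x":0,"y":0,"z":-0.5,"jaw":0.1},{"rx":0,"ry":0,"rz":0,"x":0,"y":0,"z":0,"jaw":0.1}]' 20
python3 -c "
from bench import *; print(get_obs()['joints'].round(2))"
python3 -m jog '[{"rx":0,"ry":0,"rz":0,"x":0,"y":0,"z":-0.5,"jaw":0.1},{"rx":0,"ry":0,"rz":0,"x":0,"y":0,"z":-0.35,"jaw":0.1},{"rx":0,"ry":0,"rz":0,"x":0,"y":0,"z":0,"jaw":-0.2},{"rx":0,"ry":0,"rz":0,"x":0,"y":0,"z":0,"jaw":-0.48},{"rx":0,"ry":0,"rz":0,"x":0,"y":0,"z":0,"jaw":-0.48},{"rx":0,"ry":0,"rz":0,"x":0,"y":0,"z":0,"jaw":-0.48}]' 20
python3 -c "
from bench import *; print(get_obs()['joints'].round(2))"
```

```text
clock: 29.72
tcp_pos: [0.4109, 0.325, 0.1851]
orientation: [3.101, 0.494, -0.004]
contact_force: [0.4, -0.9, -0.2]
grip_width: 0.0471
gripper_force: 0.0
[-1.67  0.56  1.22  2.01 -0.63  1.02 -1.4 ]
clock: 30.48
tcp_pos: [0.4118, 0.3265, 0.136]
orientation: [-3.102, -0.495, -0.001]
contact_force: [0.2, -0.5, 0.4]
grip_width: 0.0219
gripper_force: 0.0
[-1.6   0.62  1.12  2.05 -0.71  0.93 -1.35]
```

Run:
```python
import numpy as np
a=np.radians(15.7); ex=np.array([np.cos(a),np.sin(a)]);ey=np.array([-np.sin(a),np.cos(a)]); P=np.array([.5234,.3645])
H=lambda q:P+.118*(-np.sin(q)*ex-np.cos(q)*ey)
q=np.radians(np.linspace(87,0,10)); X=np.array([H(k) for k in q]); print((np.diff(X,axis=0)/.06).round(2)); print(X[-1])
```

```text
[[ 0.13 -0.3 ]
 [ 0.18 -0.28]
 [ 0.23 -0.24]
 [ 0.26 -0.2 ]
 [ 0.29 -0.15]
 [ 0.31 -0.1 ]
 [ 0.33 -0.05]
 [ 0.33  0.01]
 [ 0.33  0.06]]
[0.55533085 0.25090237]
```

```bash
python3 -m jog '[{"rx":0,"ry":0,"rz":0.97,"x":0.13,"y":-0.3,"z":0,"jaw":-0.48},{"rx":0,"ry":0,"rz":0.97,"x":0.18,"y":-0.28,"z":0,"jaw":-0.48},{"rx":0,"ry":0,"rz":0.97,"x":0.23,"y":-0.24,"z":0,"jaw":-0.48},{"rx":0,"ry":0,"rz":0.97,"x":0.26,"y":-0.2,"z":0,"jaw":-0.48},{"rx":0,"ry":0,"rz":0,"x":0,"y":0,"z":0,"jaw":-0.48}]' 20
python3 -m jog '[{"rx":0,"ry":0,"rz":0.97,"x":0.29,"y":-0.15,"z":0,"jaw":-0.48},{"rx":0,"ry":0,"rz":0.97,"x":0.31,"y":-0.1,"z":0,"jaw":-0.48},{"rx":0,"ry":0,"rz":0.97,"x":0.33,"y":-0.05,"z":0,"jaw":-0.48},{"rx":0,"ry":0,"rz":0,"x":0,"y":0,"z":0,"jaw":-0.48}]' 20
python3 -m jog '[{"rx":0,"ry":0,"rz":0.97,"x":0.33,"y":0.01,"z":0,"jaw":-0.48},{"rx":0,"ry":0,"rz":0.97,"x":0.3,"y":0.06,"z":0,"jaw":-0.48},{"rx":0,"ry":0,"rz":0,"x":0,"y":0,"z":0,"jaw":-0.48},{"rx":0,"ry":0,"rz":0,"x":0,"y":0,"z":0,"jaw":-0.48}]' 20
```

```text
clock: 31.1
tcp_pos: [0.4606, 0.264, 0.136]
orientation: [-2.765, -1.491, -0.002]
contact_force: [0.7, -0.0, 0.3]
grip_width: 0.0221
gripper_force: 0.0
clock: 31.6
tcp_pos: [0.5158, 0.2471, 0.1354]
orientation: [2.303, 2.136, 0.001]
contact_force: [-0.4, 0.6, -0.5]
grip_width: 0.0223
gripper_force: 0.0
clock: 32.1
tcp_pos: [0.5518, 0.2515, 0.135]
orientation: [-1.91, -2.494, 0.001]
contact_force: [0.3, 1.0, 0.4]
grip_width: 0.022
gripper_force: 0.0
```

Now push gently on to the stop.

```bash
python3 -m jog '[{"rx":0,"ry":0,"rz":0,"x":0.06,"y":0.02,"z":0,"jaw":-0.48},{"rx":0,"ry":0,"rz":0,"x":0.05,"y":0.01,"z":0,"jaw":-0.48},{"rx":0,"ry":0,"rz":0,"x":0,"y":0,"z":0,"jaw":-0.48},{"rx":0,"ry":0,"rz":0,"x":0,"y":0,"z":0,"jaw":-0.48}]' 20
python3 -m jog '[{"rx":0,"ry":0,"rz":0,"x":0.03,"y":0.01,"z":0,"jaw":-0.48},{"rx":0,"ry":0,"rz":0,"x":0,"y":0,"z":0,"jaw":-0.48}]' 20
```

```text
clock: 32.6
tcp_pos: [0.5581, 0.2531, 0.135]
orientation: [-1.903, -2.496, 0.003]
contact_force: [-5.5, 0.1, 3.3]
grip_width: 0.0223
gripper_force: 2.6
clock: 32.85
tcp_pos: [0.5582, 0.2532, 0.1348]
orientation: [-1.902, -2.494, 0.008]
contact_force: [-10.6, -2.1, 8.6]
grip_width: 0.022
gripper_force: 5.3
```

```bash
python3 -m jog '[{"rx":0,"ry":0,"rz":0,"x":-0.08,"y":-0.02,"z":0,"jaw":-0.2},{"rx":0,"ry":0,"rz":0,"x":0,"y":0,"z":0,"jaw":-0.1},{"rx":0,"ry":0,"rz":0,"x":0,"y":0,"z":0.4,"jaw":-0.1},{"rx":0,"ry":0,"rz":0,"x":0,"y":0,"z":0.8,"jaw":-0.1},{"rx":0,"ry":0,"rz":0,"x":0,"y":0,"z":0.8,"jaw":-0.1},{"rx":0,"ry":0,"rz":0,"x":-0.3,"y":-0.7,"z":0,"jaw":-0.1},{"rx":0,"ry":0,"rz":0,"x":0,"y":-0.7,"z":0,"jaw":-0.1},{"rx":0,"ry":0,"rz":0,"x":0,"y":0,"z":0,"jaw":-0.1}]' 40
python3 -m jog '[{"rx":0,"ry":0,"rz":0,"x":0,"y":0,"z":0,"jaw":-0.1}]'
python3 - <<'E'
from h import *
ZT.clear();ZT['red']=.087;p,im=look('w16')
for n,X in dict(fork=[.5653,.2153,.13],pin=[.5349,.1683,.087],handle=[.5553,.2509,.15]).items():print(n,proj(p,X))
E
```

```text
clock: 33.85
tcp_pos: [0.5393, 0.1642, 0.2561]
orientation: [1.911, 2.492, 0.002]
contact_force: [-0.5, 0.9, -0.1]
grip_width: 0.0385
gripper_force: 0.0
clock: 33.98
tcp_pos: [0.539, 0.169, 0.2555]
orientation: [1.904, 2.499, 0.002]
contact_force: [-0.3, -0.4, -0.6]
grip_width: 0.038
gripper_force: 0.0
tcp [0.5389 0.1696 0.2553]
fork [364.55141724 147.37757741]
pin [313.7548996  181.26887213]
handle [369.95345785  98.83343865]
```

View pics/w16.png

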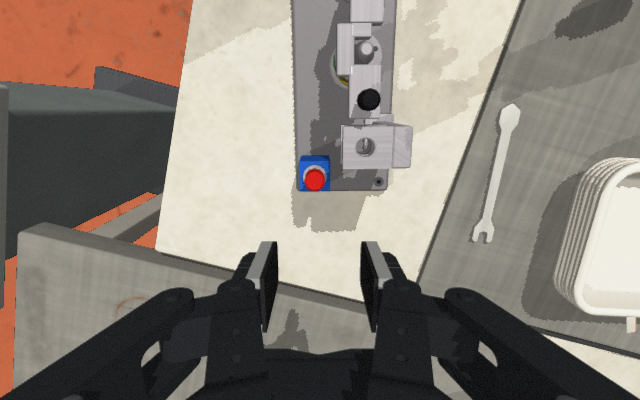

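The wrist view shows the steady arm home under the fork, the handle at (369,99), the fork hole at (365,147) and the pin head at (315,181). All are within about a pixel of the model. I'll get fine numbers for the pin and the hole.

Run:
```python
from h import *
im=cv2.imread("pics/w16.png")[:,:,::-1].copy(); p=dict(np.load("pics/w16.npz")); t=get_obs()["tcp_pos"]
for A,m,e in blobs(mask(im,"red"),100):
    if e[0][1]<220 and e[0][0]>250: print("red",A,e, cv2.moments(mask(im,"red")[150:210,290:340],True)["m00"])
m=mask(im,"red")[150:210,290:340]; ys,xs=np.nonzero(m); box=np.array([290+(xs.min()+xs.max())/2,150+(ys.min()+ys.max())/2]); print("box centre",box,np.ptp(xs),np.ptp(ys))
from scipy.optimize import fsolve
B=lambda q:(lambda P:(P.min(0)+P.max(0))/2)(np.array([proj(p,[q[0]+r*np.cos(a),q[1]+r*np.sin(a),z]) for a in np.linspace(0,6.28,61) for r,z in((.010,.068),(.010,.085),(.007,.087))]))
q=fsolve(lambda q:B(q)-box,[.535,.168]); print("pin",q.round(4),"units",((q-t[:2])/.06).round(3))
g=cv2.cvtColor(im,cv2.COLOR_RGB2GRAY)[130:165,348:385]; print(g[::2,::2])
```

```text
red 312.5 ((314.1176452636719, 179.64706420898438), 10.81227970123291) 342.0
box centre [314.5 179.5] 19 21
pin [0.5356 0.1682] units [-0.054 -0.023]
[[186 186 184 186 184 185 178 186 185 185 181 186 186 185 185 184 184 186
  184]
 [183 184 185 185 185 185 183 184 185 186 183 184 184 184 184 183 185 183
  181]
 [190 188 187 188 189 186 187 184 186 183 186 183 183 184 184 184 185 184
  184]
 [182 179 184 181 183 182 179 181 182 180 183 182 182 181 180 179 180 181
  180]
 [182 182 180 182 181 183 160 136 125 139 125 150 178 179 179 179 179 181
  180]
 [179 178 178 178 178 152 125  98 120 184  83  94 129 174 178 176 176 176
  176]
 [182 180 181 181 162 126 125 118 123 149  81  77  92 152 175 178 177 176
  176]
 [187 186 186 186 144 122 124 125 119 140  85  70 107 133 169 184 182 185
  183]
 [188 186 187 186 132 122 123  98 118 127  75  77 115 123 177 185 184 185
  184]
 [178 179 181 171 129 122 123  90 101 102  84  71 107 121 174 180 178 179
  176]
 [184 186 183 184 141 125 122 124  84  82  76  79  85 149 168 181 184 183
  184]
 [179 179 180 177 154  95  89  89  90  79  75  95  91 162 177 179 179 177
  179]
 [179 177 176 176 175 153 127 118 111 130 113 103 157 174 177 175 174 177
  175]
 [179 176 178 174 174 172 168 145 127 123 137 167 173 176 175 178 178 176
  175]
 [182 181 182 179 181 181 180 181 181 182 178 180 178 180 181 180 179 182
  179]
 [183 183 181 181 181 180 178 177 178 177 178 176 175 179 176 179 179 175
  173]
 [174 176 175 174 175 177 175 178 176 177 177 177 175 178 175 173 175 175
  176]
 [176 177 178 176 179 177 175 177 179 176 175 173 174 175 175 175 176 177
  174]]
```

```bash
python3 - <<'E'
from h import *
im=cv2.imread("pics/w16.png"); p=dict(np.load("pics/w16.npz"))
g=cv2.cvtColor(im,6)[130:165,348:385]; m=(g<160).astype(np.uint8)*255; m=cv2.morphologyEx(m,cv2.MORPH_CLOSE,np.ones((7,7)))
c=max(cv2.findContours(m,0,1)[0],key=cv2.contourArea); e=cv2.minEnclosingCircle(c); b=cv2.boundingRect(c); u=np.array([348+b[0]+(b[2]-1)/2,130+b[1]+(b[3]-1)/2])
X=ray(p,*u,.13); print(b,u,e,X.round(4),"diam",b[2]*np.linalg.norm(X-ray(p,u[0]+1,u[1],.13)),"from pin",((X[:2]-[.5356,.1682])/.06).round(3),(X[:2]-[.5356,.1682]),"model (.0304,.0470)")
E
python3 -m jog '[{"rx":0,"ry":0,"rz":0,"x":-0.05,"y":-0.02,"z":-0.7,"jaw":-0.1},{"rx":0,"ry":0,"rz":0,"x":0,"y":0,"z":-0.7,"jaw":-0.1},{"rx":0,"ry":0,"rz":0,"x":0,"y":0,"z":-0.6,"jaw":-0.1},{"rx":0,"ry":0,"rz":0,"x":0,"y":0,"z":0,"jaw":-0.1},{"rx":0,"ry":0,"rz":0,"x":0,"y":0,"z":0,"jaw":-0.1}]' 40
```

```text
(7, 7, 21, 20) [365.  146.5] ((17.136363983154297, 17.136363983154297), 10.350370407104492) [0.5654 0.2161 0.13  ] diam 0.01698044204173456 from pin [0.497 0.798] [0.02983734 0.04786871] model (.0304,.0470)
clock: 34.65
tcp_pos: [0.5366, 0.1679, 0.1364]
orientation: [1.902, 2.499, 0.002]
contact_force: [0.0, 0.3, 0.3]
grip_width: 0.0386
gripper_force: 0.0
```

```bash
python3 -m jog '[{"rx":0,"ry":0,"rz":0,"x":-0.01,"y":0,"z":-0.5,"jaw":-0.1},{"rx":0,"ry":0,"rz":0,"x":0,"y":0,"z":-0.47,"jaw":-0.1},{"rx":0,"ry":0,"rz":0,"x":0,"y":0,"z":0,"jaw":-0.1},{"rx":0,"ry":0,"rz":0,"x":0,"y":0,"z":0,"jaw":-0.3},{"rx":0,"ry":0,"rz":0,"x":0,"y":0,"z":0,"jaw":-0.7},{"rx":0,"ry":0,"rz":0,"x":0,"y":0,"z":0,"jaw":-0.8},{"rx":0,"ry":0,"rz":0,"x":0,"y":0,"z":0,"jaw":-0.8}]' 60
python3 -m jog '[{"rx":0,"ry":0,"rz":0,"x":0,"y":0,"z":0,"jaw":-0.8},{"rx":0,"ry":0,"rz":0,"x":0,"y":0,"z":0,"jaw":-0.8}]'
```

```text
clock: 35.52
tcp_pos: [0.5362, 0.1676, 0.0791]
orientation: [1.903, 2.498, 0.004]
contact_force: [-1.3, 0.5, 7.2]
grip_width: 0.0165
gripper_force: 58.5
clock: 35.78
tcp_pos: [0.5363, 0.1676, 0.0791]
orientation: [1.903, 2.498, 0.004]
contact_force: [-1.1, 0.5, 7.0]
grip_width: 0.0165
gripper_force: 58.5
```

```bash
python3 -m jog '[{"rx":0,"ry":0,"rz":0,"x":0,"y":0,"z":0.3,"jaw":-0.8},{"rx":0,"ry":0,"rz":0,"x":0,"y":0,"z":0.6,"jaw":-0.8},{"rx":0,"ry":0,"rz":0,"x":0,"y":0,"z":0.6,"jaw":-0.8},{"rx":0,"ry":0,"rz":0,"x":0,"y":0,"z":0.6,"jaw":-0.8},{"rx":0,"ry":0,"rz":0,"x":0,"y":0,"z":0.1,"jaw":-0.8},{"rx":0,"ry":0,"rz":0,"x":0,"y":0,"z":0,"jaw":-0.8},{"rx":0,"ry":0,"rz":0,"x":0,"y":0,"z":0,"jaw":-0.8}]'
python3 - <<'E'
from h import *
o=get_obs();R=Ro.from_rotvec(o["orientation"]).as_matrix();t=o["tcp_pos"];print(t,R[:,2].round(3))
p=camera_params("wrist");im=grab_frame("wrist");cv2.imwrite("pics/w17.png",im[:,:,::-1])
for n,X in dict(fork=[.5654,.2161,.13],head=t+[0,0,.006],foot=t-[0,0,.061]).items():print(n,proj(p,X).round(1))
m=mask(im,"red")[150:330,280:360];ys,xs=np.nonzero(m);print("red box",280+xs.min(),280+xs.max(),150+ys.min(),150+ys.max())
dz=t[2]-.079
P=np.array([proj(p,[t[0]+r*np.cos(a),t[1]+r*np.sin(a),z+dz]) for a in np.linspace(0,6.28,61) for r,z in((.010,.068),(.010,.085),(.007,.087))]);print("expect",P.min(0),P.max(0))
E
```

```text
clock: 36.65
tcp_pos: [0.5342, 0.167, 0.2082]
orientation: [-1.903, -2.498, 0.003]
contact_force: [-0.4, -0.6, -0.7]
grip_width: 0.0161
gripper_force: 58.9
[0.5342171  0.16704237 0.2081827 ] [-0.002 -0.001 -1.   ]
fork [382.7 153.2]
head [317.9 262.9]
foot [318.3 216.6]
red box 301 336 229 281
expect [296.01795484 229.19741229] [339.87930766 282.57569283]
```

```bash
python3 -m jog '[{"rx":0,"ry":0,"rz":0,"x":0.26,"y":0.4,"z":0,"jaw":-0.8},{"rx":0,"ry":0,"rz":0,"x":0.26,"y":0.4,"z":0,"jaw":-0.8},{"rx":0,"ry":0,"rz":0,"x":0,"y":0,"z":0,"jaw":-0.8},{"rx":0,"ry":0,"rz":0,"x":0,"y":0,"z":0,"jaw":-0.8}]'
python3 - <<'E'
from h import *
o=get_obs();t=o["tcp_pos"];print(t,((np.array([.5654,.2158])-t[:2])/.06).round(3))
E
```

```text
clock: 37.2
tcp_pos: [0.5657, 0.214, 0.2082]
orientation: [-1.905, -2.498, 0.003]
contact_force: [0.2, -0.9, -1.0]
grip_width: 0.016
gripper_force: 59.0
[0.56567107 0.21404857 0.20823057] [-0.005  0.029]
```

```bash
python3 -m jog '[{"rx":0,"ry":0,"rz":0,"x":0,"y":0.03,"z":-0.2,"jaw":-0.8},{"rx":0,"ry":0,"rz":0,"x":0,"y":0,"z":-0.15,"jaw":-0.8},{"rx":0,"ry":0,"rz":0,"x":0,"y":0,"z":0,"jaw":-0.8}]'
python3 -m jog '[{"rx":0,"ry":0,"rz":0,"x":0,"y":0,"z":-0.1,"jaw":-0.8},{"rx":0,"ry":0,"rz":0,"x":0,"y":0,"z":0,"jaw":-0.8}]'
```

```text
clock: 37.58
tcp_pos: [0.5655, 0.2164, 0.187]
orientation: [-1.904, -2.498, 0.003]
contact_force: [0.3, -0.4, -1.2]
grip_width: 0.0163
gripper_force: 59.0
clock: 37.83
tcp_pos: [0.566, 0.2168, 0.1817]
orientation: [-1.904, -2.499, 0.001]
contact_force: [0.4, -0.5, -0.3]
grip_width: 0.0161
gripper_force: 58.9
```

```bash
python3 -m jog '[{"rx":0,"ry":0,"rz":0,"x":0,"y":0,"z":-0.1,"jaw":-0.8},{"rx":0,"ry":0,"rz":0,"x":0,"y":0,"z":0,"jaw":-0.8}]'
python3 -m jog '[{"rx":0,"ry":0,"rz":0,"x":0,"y":0,"z":-0.1,"jaw":-0.8},{"rx":0,"ry":0,"rz":0,"x":0,"y":0,"z":0,"jaw":-0.8}]'
```

```text
clock: 38.08
tcp_pos: [0.566, 0.2169, 0.1756]
orientation: [-1.904, -2.499, 0.001]
contact_force: [0.3, -1.3, -0.7]
grip_width: 0.0162
gripper_force: 58.9
clock: 38.33
tcp_pos: [0.5659, 0.2169, 0.1695]
orientation: [-1.904, -2.499, 0.001]
contact_force: [0.5, 0.1, -1.4]
grip_width: 0.0164
gripper_force: 58.9
```

The foot is at about 0.108, inside the arm, with no resistance. Continuing.

```bash
python3 -m jog '[{"rx":0,"ry":0,"rz":0,"x":0,"y":0,"z":-0.1,"jaw":-0.8},{"rx":0,"ry":0,"rz":0,"x":0,"y":0,"z":0,"jaw":-0.8}]'
python3 -m jog '[{"rx":0,"ry":0,"rz":0,"x":0,"y":0,"z":-0.08,"jaw":-0.8},{"rx":0,"ry":0,"rz":0,"x":0,"y":0,"z":0,"jaw":-0.8}]'
python3 -m jog '[{"rx":0,"ry":0,"rz":0,"x":0,"y":0,"z":-0.08,"jaw":-0.8},{"rx":0,"ry":0,"rz":0,"x":0,"y":0,"z":0,"jaw":-0.8}]'
```

```text
clock: 38.58
tcp_pos: [0.566, 0.2169, 0.1636]
orientation: [-1.904, -2.499, 0.001]
contact_force: [0.1, -1.2, -1.5]
grip_width: 0.0161
gripper_force: 58.9
clock: 38.83
tcp_pos: [0.5661, 0.2169, 0.1589]
orientation: [-1.904, -2.499, 0.001]
contact_force: [-1.3, -1.5, -1.0]
grip_width: 0.0165
gripper_force: 58.9
clock: 39.08
tcp_pos: [0.566, 0.2168, 0.1541]
orientation: [-1.904, -2.499, 0.001]
contact_force: [0.0, -1.4, -0.9]
grip_width: 0.0161
gripper_force: 58.9
```

```bash
python3 -m jog '[{"rx":0,"ry":0,"rz":0,"x":0,"y":0,"z":-0.05,"jaw":-0.8},{"rx":0,"ry":0,"rz":0,"x":0,"y":0,"z":0,"jaw":-0.8}]'
python3 -m jog '[{"rx":0,"ry":0,"rz":0,"x":0,"y":0,"z":-0.04,"jaw":-0.8},{"rx":0,"ry":0,"rz":0,"x":0,"y":0,"z":0,"jaw":-0.8}]'
```

```text
clock: 39.33
tcp_pos: [0.5662, 0.2168, 0.1513]
orientation: [1.904, 2.499, -0.0]
contact_force: [0.4, -2.5, -1.7]
grip_width: 0.0163
gripper_force: 58.9
clock: 39.58
tcp_pos: [0.5664, 0.2166, 0.1493]
orientation: [1.904, 2.499, -0.0]
contact_force: [-0.3, -2.2, 2.5]
grip_width: 0.0163
gripper_force: 59.3
```

```bash
python3 -m jog '[{"rx":0,"ry":0,"rz":0,"x":0,"y":0,"z":-0.03,"jaw":-0.8},{"rx":0,"ry":0,"rz":0,"x":0,"y":0,"z":0,"jaw":-0.8}]'
python3 -m jog '[{"rx":0,"ry":0,"rz":0,"x":0,"y":0,"z":0.03,"jaw":-0.5},{"rx":0,"ry":0,"rz":0,"x":0,"y":0,"z":0,"jaw":-0.2},{"rx":0,"ry":0,"rz":0,"x":0,"y":0,"z":0,"jaw":-0.1},{"rx":0,"ry":0,"rz":0,"x":0,"y":0,"z":0.3,"jaw":-0.1},{"rx":0,"ry":0,"rz":0,"x":0,"y":0,"z":0.8,"jaw":-0.1},{"rx":0,"ry":0,"rz":0,"x":0,"y":0,"z":0.8,"jaw":-0.1},{"rx":0,"ry":0,"rz":0,"x":-0.3,"y":-0.6,"z":0,"jaw":-0.1},{"rx":0,"ry":0,"rz":0,"x":0,"y":0,"z":0,"jaw":-0.1}]'
python3 - <<'E'
from h import *
o=get_obs();t=o["tcp_pos"];print(t)
p=camera_params("wrist");im=grab_frame("wrist");cv2.imwrite("pics/w18.png",im[:,:,::-1])
A=np.array([.5654,.2158]); E=lambda A,h:np.array([proj(p,[A[0]+r*np.cos(a),A[1]+r*np.sin(a),z+h]) for a in np.linspace(0,6.28,61) for r,z in((.010,.050),(.010,.067),(.007,.069))])
for h in(.088,.094):P=E(A,h);print("foot z",h,"expected",P.min(0).round(1),P.max(0).round(1))
m=mask(im,"red"); 
for c in cv2.findContours(m[:240],0,1)[0]:
    if cv2.contourArea(c)>20: print("red",cv2.boundingRect(c),cv2.contourArea(c))
for k in("top","scene"):
    pp=camera_params(k); f=grab_frame(k); cv2.imwrite(f"pics/{k}9.png",f[:,:,::-1]); print(k,"head exp",proj(pp,[A[0],A[1],.15]).round(1))
    for c in cv2.findContours(mask(f,"red"),0,1)[0]:
        b=cv2.boundingRect(c)
        if cv2.contourArea(c)>15 and b[0]<380: print(" red",b)
E
```

```text
clock: 39.83
tcp_pos: [0.5665, 0.2164, 0.149]
orientation: [-1.904, -2.498, -0.001]
contact_force: [-7.1, -5.2, 15.9]
grip_width: 0.0163
gripper_force: 60.9
clock: 40.83
tcp_pos: [0.5481, 0.1777, 0.265]
orientation: [1.909, 2.494, 0.003]
contact_force: [-0.2, -0.3, -0.5]
grip_width: 0.0385
gripper_force: 0.0
[0.54809665 0.17770086 0.26503403]
foot z 0.088 expected [338.3 141.5] [365.7 169.6]
foot z 0.094 expected [338.8 142.2] [366.8 171. ]
red (341, 142, 26, 27) 506.5
top head exp [286.1 205.9]
scene head exp [306.9 182.2]
 red (304, 179, 5, 8)
```

The flange seated with a firm stop at exactly the expected height (TCP 0.149 = 0.079 + 0.070). The head position in the image matches the seated height too, and the robot is clear.

```bash
python3 -c "
from bench import *
print(r.hand_in())"
```

```text
the job is handed in; nothing more can be done
None
```

The job is done and handed in: yellow 17, green 13 and red 10 are threaded on the arbor in that order with the collar on top, the steady arm is home, and the pin is seated on the fork; the brush, marker and spanner were not touched.

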